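Fish a dropped die ring out from behind the press guard with a hooked rod

TASK

A steel die ring has rolled in under the fixed guard. Take the hooked rod by its handle, drop its hook into the ring's hole and draw the ring, flat on the bench, out into the lane in front of the guard until it is pressed home against the sprung stop: feel the stop's pad give lightly, but do not jam it or push hard on the guard. Then lift the hook out, leaving the ring in the lane, and stand the rod down on the bench on its foot and hook tip, a good hand's length clear of the guard; do not touch the ring with the gripper and do not disturb the things standing round about.

Things in the scene. Friction and masses are not known exactly. Their poses are not given: they have to be found in the camera images.
- guard: Fixed guard of grey aluminium plate with dark bars for a roof. Origin on the bench, middle of the open front; +x goes in under the guard, -x out into the lane, z up. x 0 to 119 mm, inside y -65 to 65, flanges to y 86 mm. Bars 25 mm apart, 72 mm clear below them, top at 78 mm. The rod may not bear on guard, rails or stop with over 12 N.
- lane_mouth (a point): Point on the bench at x = -22, y = 0 mm of the guard's frame (same axes). Lane: two steel rails 9 mm high, 54 mm clear between them, from here out to x = -107 mm; from here inward to x = 18 mm they flare to the guard's sides. The ring slides on the bench between them.
- stop_zone (a point): Point at x = -66, y = 0 mm of the guard's frame. A steel stop crosses the lane, 14 mm high, its sprung black pad facing the guard under a lip (3 mm overhang, 11 mm up). Set anew each time: pad face up to 16 mm either way along x, not measured, to be felt. Pad gives 1 mm per 5 N; home = ring bears on it with 4 N or more for 0.3 s; over 12 N spoils it. Block ends by x = -105 mm.
- die_ring: Loose flat steel ring, outside diameter 44 mm, hole 28 mm, 10 mm high, 40 to 90 g, lying flat, to stay flat; origin at the centre of its underside, z up. Starts under the guard, centre 40 to 62 mm in from the open front. Home against the stop, its centre lies 28 to 60 mm in front of the guard's front edge.
- hook_rod: Loose hooked rod, 0.14 kg, stands on a cross foot at its back and on its hook tip. Origin at bench level; +x to the hook, z up. Black handle x -50 to 40, 20 mm wide (y), z 24 to 46 mm: grip across y from above. Shank 8 mm thick at z 35 mm to x = 130, then straight down to the tip. Foot 40 mm wide, x -57 to -47 mm. Standing, handle and shank clear ring, rails and stop.
- rod_tip (a point): Lowest point of the rod's hook: a round 8 mm pin pointing down, 130 mm along the rod's +x from its origin; at bench height when the rod stands. The rod starts left of the arm with its tip in front of a grey crate whose wall, about 0.2 m high, stands between it and the guard's side: lift rod and gripper over 0.25 m before swinging across.
- tube_rack: Bystander: white drilled block 66x66x36 mm with orange tubes standing in it, 102 mm high in all; stands to the right of the guard; origin at the centre of its underside.
- check_weight: Bystander: small brass-coloured weight, 22 mm across and 26 mm high; stands in front of the tube rack, to the right of the lane; origin at the centre of its underside.
- label_roll: Bystander: white roll, 68 mm across and 32 mm high, behind the guard; origin at the centre of its underside.

How it is judged:
By the outcome, as a careful person would: the job done as asked, in the order asked, and still so for the second after the job is handed in, with the robot touching nothing.
It also fails if it takes over 72 s, if anything falls off the work surface, if the arm or the gripper's body presses on something with over 40 N, if the wrist force passes 120 N, or if a joint passes its speed limit or range.

ROBOT

A 7-joint arm with a two-finger parallel gripper is mounted at the origin on a cart in front of the work surface, level with it; the furniture and walls round the work are solid. World frame = base frame: x ahead of the robot, y to its left, z up, the work surface at z = 0. Lengths are in m, angles in rad, forces in N, time in s.
With the tool pointing down it reaches from about 0.4 to 0.925 m from the base axis. Payload 5.6 kg.
Tool frame: the origin (TCP) lies at the very end of the fingers, on their centre line; the grasp point (between the pads) lies 19 mm behind it; z points along the fingers, y is the direction in which the jaws open and shut (so a half turn about z gives the same grasp; the last joint's range is limited). The gripper opens to 85 mm and grips with 20 to 120 N. Pads are 22 mm wide; open, the fingers measure 114 mm over their backs; the gripper's body (76 mm by 85 mm) begins 54 mm behind the grasp point. The pads swing forward as they close: fully open they stand 13 mm farther back than shut.
Start: joints at [-1.182, 0.468, -0.012, 1.603, 0.006, 1.071, -0.056], TCP at [0.272, 0.59, 0.231] pointing down, gripper open.
Joint ranges: [-2.53, 2.53], [-0.31, 2.02], [-1.57, 1.55], [0.28, 2.44], [-1.29, 4.43], [0.15, 1.84], [-2.92, 2.92]. Speed limits (rad/s): [2.57, 2.57, 3.14, 3.14, 3.14, 3.14, 3.14].

INTERFACE

Orientations are given as a unit quaternion [w, x, y, z].
In Python, from station import status, vision, job, spot_in gives the robot as it stands.
- The arm moves only by the tool jog_arm, never from a script. Its argument "series" is a list of rows, each a list of 7 numbers: the shift along the tool's x, y, z in cm, then the turn, a rotation vector about the tool's x, y, z in degrees, then the finger opening in cm, from 0 to 8.54. In form: [[x, y, z, ax, ay, az, hand], ...]. A call has 1 to 10 rows; each row is the pose to reach, as a shift and turn from the pose commanded when the call began, along the tool's axes at that moment; what a row does not reach only later rows make up. A row lasts 1/10 s, in which the tool goes at most 50 mm and 8.59 degrees, less where a joint would pass 70% of its speed; a pose out of reach is approached as far as the arm can. A call with a gripper value outside its range is refused whole. The fingers move at their own pace and stop on an object; "grip_force" is the grip in N (left out, the last holds). Time passes only in rows, so rows that repeat a pose let the fingers close. It gives the time, the measured TCP pose, the force and the opening at its end, in the units of the state.
- status.get_obs(): the state, without advancing time (a new reading comes with each control period).
- vision.read_camera(name): name is "side" or "top"; returns a dict with "img" (384x512x3 uint8, red, green, blue), "fx", "fy", "cx", "cy" (pixels), "view" (4x4, takes a point from world to camera coordinates). Camera axes: x right, y up, looking along -z (the intrinsics and any distortion apply to the point x, -y, -z); pixel columns grow to the right and rows downward; lengths in m; the calibration is good to about 2 mm. A picture is of the moment at which its call begins. There is no depth.
- job.job_done(): hands the job in, once; it reports no verdict.
Trained networks look in a picture, given as the dict that the camera call returned (one of the last four; its "shot" number tells which), for a name from the list of things; names that differ only in an ending like _2 or _b are one class to them, and where a whole thing is asked for, a point or a joint stands for the part that bears it (a point fixed in the world has none). Each returns a list of dicts, best first, with "conf" (0 to 1); they miss things now and then, are a little off and sometimes report something else, mostly with a low value. They report only what shows in the picture. A call takes as long as a camera call.
- spot_in(picture, thing): "extent" ([left, top, right, bottom] in pixels, round what is visible of it).
The state is a dict: "clock": time; "qpos": joint angles; "joint_velocities": joint speeds; "joint_efforts": joint torques, N m; "tool_pos": TCP position; "tcp_rot": TCP orientation; "ft_force": force on the tool from outside, world axes, zero at the start; "ft_torque": the same for the moment, N m; "grip_width": opening from 0.0 (shut) to 1.0 (fully open).
Only numpy, scipy, OpenCV 4.12 (cv2) and the standard library are available. Lean on these libraries where they do the work, as an engineer would, in place of code of your own. Each camera call takes 0.05 s, during which the arm holds its last target.

## Working session

There is one attempt and no reset: what is moved stays moved. The work goes in short steps, Python scripts to look and compute and a tool call to move; the robot and the scene stay as the last step left them, time stands still between calls to the robot, and variables do not carry over. Pictures are saved under pics/ and viewed, and the job is handed in when it is done.

Besides the shell and the picture viewer there is one more tool, called after "Call:" in YAML: its name, and indented under it one key for each argument. jog_arm: Moves the arm, as the interface text tells. Its arguments: {"type":"object","properties":{"series":{"type":"array","items":{"type":"array","items":{"type":"number"}}},"grip_force":{"type":"number"}},"required":["series"]}

```bash
mkdir -p pics; ls; cat > h.py <<'E'
import numpy as np, cv2
from station import status, vision, job, spot_in
def snap(n,tag):
    p=vision.read_camera(n); cv2.imwrite(f'pics/{tag}.png',cv2.cvtColor(p['img'],cv2.COLOR_RGB2BGR)); return p
def ray(p,u,v):
    V=np.array(p['view']);R=V[:3,:3];t=V[:3,3]
    d=np.array([(u-p['cx'])/p['fx'],-(v-p['cy'])/p['fy'],-1.]);return -R.T@t,R.T@d
def at(p,u,v,z=0):
    c,d=ray(p,u,v);return (c+d*(z-c[2])/d[2]).round(4)
def proj(p,X):
    V=np.array(p['view']);c=V[:3,:3]@np.array(X)+V[:3,3]
    return np.array([p['cx']+p['fx']*c[0]/-c[2],p['cy']-p['fy']*c[1]/-c[2]]).round(1)
E
python3 - <<'E'
from h import *
for n in('top','side'):
    p=snap(n,n+'0'); print({k:(np.array(v).round(3).tolist()) for k,v in p.items() if k!='img'})
    for t in ['guard','die_ring','hook_rod','tube_rack','check_weight','label_roll']:
        print(t,[(np.round(d['extent'],1).tolist(),round(d['conf'],2)) for d in spot_in(p,t)][:3])
print(status.get_obs())
E
```

```text
pics
{'fx': 466.731, 'fy': 466.731, 'cx': 265.34, 'cy': 197.965, 'view': [[0.02, -1.0, 0.001, -0.087], [0.984, 0.02, 0.178, -0.557], [-0.178, -0.002, 0.984, -1.297], [0.0, 0.0, 0.0, 1.0]], 'shot': 1}
guard [([309.8, 152.8, 377.3, 239.8], 0.65)]
die_ring [([332.6, 179.2, 350.0, 196.7], 0.44)]
hook_rod [([117.7, 231.9, 186.8, 243.8], 0.82)]
tube_rack [([382.7, 177.7, 409.0, 210.8], 0.73)]
check_weight []
label_roll [([349.4, 141.3, 373.6, 166.4], 0.86)]
{'fx': 348.858, 'fy': 348.858, 'cx': 257.473, 'cy': 191.135, 'view': [[1.0, 0.03, 0.0, -0.535], [-0.018, 0.603, 0.797, 0.008], [0.024, -0.797, 0.603, -1.158], [0.0, 0.0, 0.0, 1.0]], 'shot': 2}
guard [([217.9, 217.8, 314.3, 298.4], 0.9), ([310.4, 265.1, 339.8, 296.3], 0.36)]
die_ring [([272.7, 255.5, 287.0, 263.8], 0.62)]
hook_rod [([229.4, 131.2, 238.5, 159.7], 0.5)]
tube_rack [([252.9, 273.9, 286.3, 327.6], 0.97)]
check_weight []
label_roll [([309.4, 264.3, 339.2, 296.5], 0.96), ([218.8, 222.3, 313.8, 297.9], 0.65)]
{'clock': 0.7, 'qpos': array([-1.18198238,  0.46744872, -0.01160793,  1.6027457 ,  0.00600085,
        1.0713867 , -0.05628602]), 'joint_velocities': array([-1.16095676e-05, -6.80784026e-04, -5.45956424e-04,  4.23234484e-04,
       -1.07291665e-03, -8.00925993e-04, -1.49528178e-05]), 'joint_efforts': array([-7.54574558e-04, -5.32078314e+01,  2.14486389e-02, -2.51585037e+01,
        1.15083627e-02,  1.27341616e-03,  2.05891283e-06]), 'tool_pos': array([0.27206844, 0.59030944, 0.23130471]), 'tcp_rot': array([2.21787889e-05, 2.14257684e-01, 9.76777172e-01, 1.97775436e-05]), 'ft_force': array([ 0.530584  ,  0.07260525, -0.74564441]), 'ft_torque': array([-0.04314641, -0.04467588,  0.00650065]), 'grip_width': 1.0012564406147972}
```

```bash
python3 - <<'E'
import cv2
a=cv2.imread('pics/top0.png'); cv2.imwrite('pics/top0a.png',cv2.resize(a[130:260,270:430],None,fx=4.6,fy=4.6,interpolation=cv2.INTER_CUBIC))
cv2.imwrite('pics/top0b.png',cv2.resize(a[190:290,80:240],None,fx=5,fy=5,interpolation=cv2.INTER_CUBIC))
a=cv2.imread('pics/side0.png'); cv2.imwrite('pics/side0a.png',cv2.resize(a[195:345,180:360],None,fx=4,fy=4,interpolation=cv2.INTER_CUBIC))
E
```

```text
(no output)
```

View pics/top0.png

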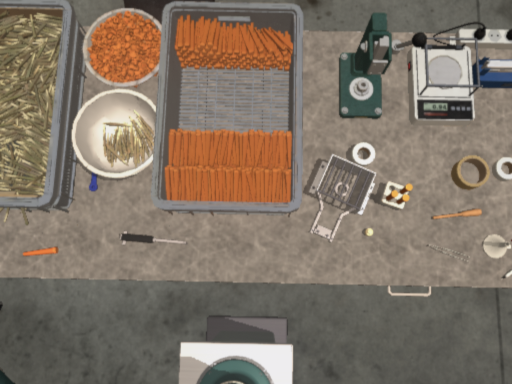

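View pics/side0.png

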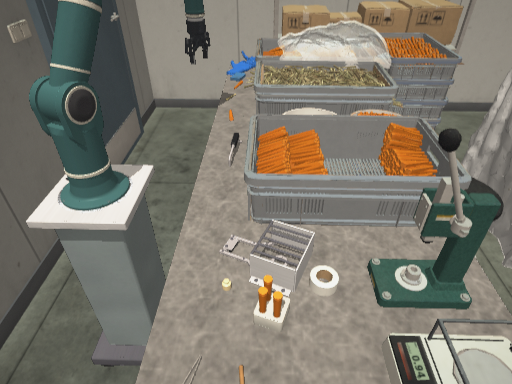

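View pics/top0a.png

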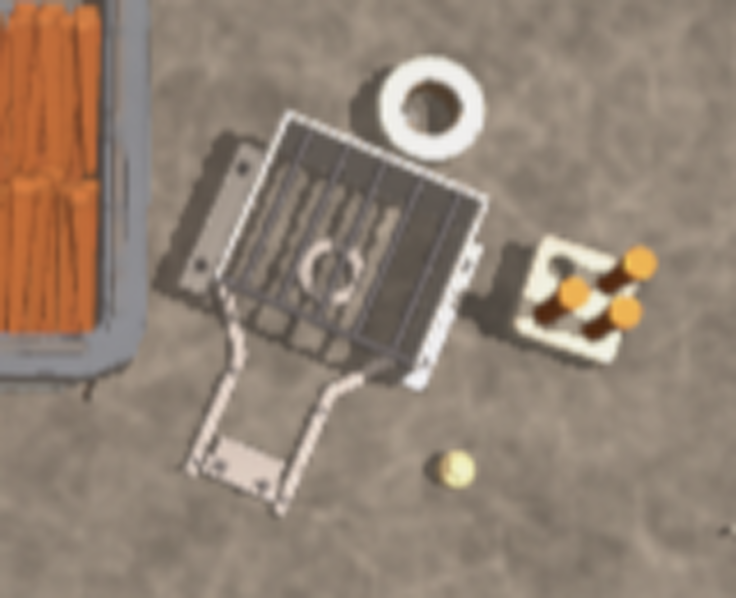

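View pics/top0b.png

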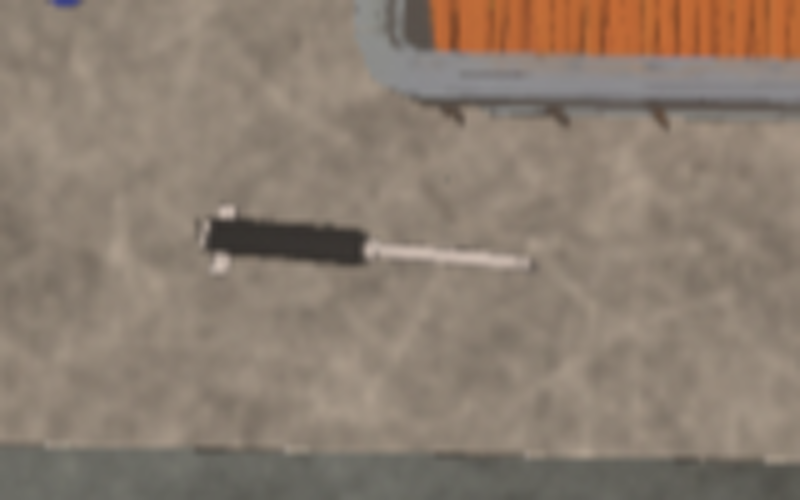

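View pics/side0a.png

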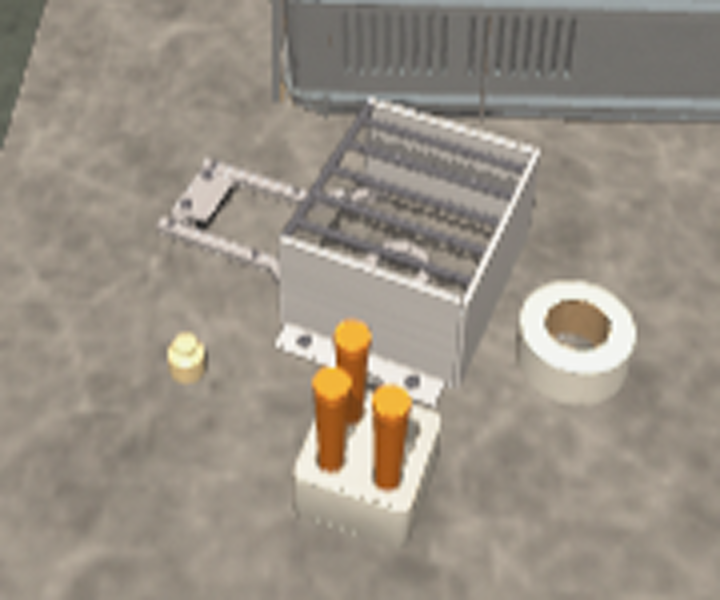

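```bash
python3 - <<'E'
from h import *
from scipy.optimize import least_squares
P={}
for n in('top','side'): P[n]=vision.read_camera(n)
tp=lambda u,v:(270+u/4.6,130+v/4.6)
sp=lambda u,v:(180+u/4,195+v/4)
r=lambda u,v:(80+u/5,190+v/5)
# obs: cam,pix,guard pt
O=[('top',tp(290,114),(.119,.066,.078)),('top',tp(486,201),(.119,-.066,.078)),
('top',tp(218,278),(.0,.066,.078)),
('side',sp(372,100),(0.119,.066,.078)) if 0 else ('side',sp(538,150),(.119,-.066,.078)),
('top',tp(193,470),(-.107,.030,.009)),('top',tp(281,512),(-.107,-.030,.009)),
('side',sp(285,240),(0,-.066,.078)),
]
def f(q):
    c,s=np.cos(q[2]),np.sin(q[2]);R=np.array([[c,-s,0],[s,c,0],[0,0,1]])
    return np.concatenate([proj(P[n],R@np.array(x)+[q[0],q[1],0])-px for n,px,x in O])
s=least_squares(f,[.55,-.15,-.4],diff_step=1e-3);print(s.x,np.degrees(s.x[2]),s.fun.reshape(-1,2).round(1))
g=s.x
G=lambda X:(np.array([[np.cos(g[2]),np.sin(g[2])],[-np.sin(g[2]),np.cos(g[2])]])@(np.array(X)[:2]-g[:2])).round(4)
p=P['top']
rg=at(p,*tp(331,272),.01); print('ring',rg,G(rg))
p2=P['side'];b=at(p2,279.8,259.6,.01);print('ring side',b,G(b))
bt,tip=at(p,*r(205,234),.035),at(p,*r(532,264),.035)
hf=[at(p,*r(367,248),.04),at(p,*r(205,234),.04)]
print('rod',bt,tip,hf, np.linalg.norm(bt-tip))
for t in('tube_rack','check_weight','label_roll'):
  for n in P: 
    for d in spot_in(P[n],t)[:1]: e=d['extent'];print(t,n,at(P[n],(e[0]+e[2])/2,(e[1]+e[3])/2,.02))
w=at(p,*tp(456,468),.026);print('weight',w,G(w))
for u,v in [(200,445),(287,470),(215,440),(290,475)]: print('pad',G(at(p,*tp(u,v),.014)))
for u,v in [(212,160),(238,180),(192,222),(170,180)]: print('sidepad',G(at(p2,*sp(u,v),.014)))
print(status.get_obs()['clock'])
E
```

```text
[ 0.55905093 -0.27131438 -0.33319029] -19.090397362290698 [[ -6.7  -3.2]
 [ -5.8  -6.6]
 [ -4.7  -0.7]
 [-11.9  31.5]
 [ -2.1  -0.2]
 [ -1.9  -2.3]
 [  2.8  -4.6]]
ring [ 0.5978 -0.3032  0.01  ] [ 0.047  -0.0175]
ring side [ 0.602 -0.3    0.01 ] [ 0.05   -0.0131]
rod [0.4399 0.3374 0.035 ] [0.4265 0.1486 0.035 ] [array([0.4334, 0.2426, 0.04  ]), array([0.4395, 0.3359, 0.04  ])] 0.18927493230747697
tube_rack top [ 0.5815 -0.4554  0.02  ]
tube_rack side [ 0.5811 -0.4306  0.02  ]
check_weight top [ 0.471  -0.3737  0.02  ]
check_weight side [ 0.5791 -0.4347  0.02  ]
label_roll top [ 0.7107 -0.3611  0.02  ]
label_roll side [ 0.7065 -0.3741  0.02  ]
weight [ 0.47   -0.3783  0.026 ] [-0.0492 -0.1302]
pad [-0.0895  0.0254]
pad [-0.0855 -0.0318]
pad [-0.0831  0.0175]
pad [-0.0879 -0.0346]
sidepad [-0.0976  0.0228]
sidepad [-0.0731  0.0114]
sidepad [-0.0863 -0.0349]
sidepad [-0.1164 -0.005 ]
1.1
```

```bash
cat > fit.py <<'E'
from h import *
from scipy.optimize import least_squares
P={}
for n in('top','side'): P[n]=vision.read_camera(n)
tp=lambda u,v:(270+u/4.6,130+v/4.6)
sp=lambda u,v:(180+u/4,195+v/4)
r=lambda u,v:(80+u/5,190+v/5)
O=[('top',tp(290,114),(.119,.066,.078)),('top',tp(486,201),(.119,-.066,.078)),
('top',tp(218,278),(.0,.066,.078)),
('side',sp(538,150),(.119,.066,.078)),('side',sp(372,100),(0,.066,.078)),('side',sp(465,300),(.119,-.066,.078)),
('top',tp(193,470),(-.107,.030,.009)),('top',tp(281,512),(-.107,-.030,.009)),
('side',sp(165,223),(-.107,-.03,.009)),('side',sp(208,162),(-.107,.03,.009)),
('side',sp(285,240),(0,-.066,.078)),
]
def f(q,W=0):
    c,s=np.cos(q[2]),np.sin(q[2]);R=np.array([[c,-s,0],[s,c,0],[0,0,1]])
    return np.concatenate([proj(P[n],R@np.array(x)+[q[0],q[1],0])-px for n,px,x in O])
s=least_squares(f,[.55,-.27,-.4],diff_step=1e-3);print(s.x,np.degrees(s.x[2]),s.fun.reshape(-1,2).round(1).tolist())
g=s.x
G=lambda X:(np.array([[np.cos(g[2]),np.sin(g[2])],[-np.sin(g[2]),np.cos(g[2])]])@(np.array(X)[:2]-g[:2])).round(4)
p=P['top']
rg=at(p,*tp(331,272),.01); print('ring',rg,G(rg))
p2=P['side'];b=at(p2,279.8,259.6,.01);print('ring side',b,G(b))
w=at(p,*tp(456,468),.026);print('weight',w,G(w))
for u,v in [(230,437),(287,462)]: print('pad',G(at(p,*tp(u,v),.014)))
for u,v in [(235,185),(212,222)]: print('sidepad',G(at(p2,*sp(u,v),.014)))
E
python3 fit.py
```

```text
[ 0.55350598 -0.28372066 -0.39794391] -22.8005065184447 [[0.6, -1.6], [0.6, -2.3], [0.2, -0.1], [0.5, 0.3], [-1.5, -0.3], [1.4, 0.1], [0.1, 0.2], [-0.1, -0.6], [-1.6, -0.8], [-1.6, -0.1], [-1.3, -1.3]]
ring [ 0.5978 -0.3032  0.01  ] [ 0.0484 -0.0008]
ring side [ 0.602 -0.3    0.01 ] [0.051  0.0038]
weight [ 0.47   -0.3783  0.026 ] [-0.0403 -0.1195]
pad [-0.0782  0.0177]
pad [-0.0782 -0.0217]
sidepad [-0.0731  0.0152]
sidepad [-0.0715 -0.0214]
```

```bash
cat >> h.py <<'E'
from scipy.spatial.transform import Rotation as Ro
def mv(tgt,yaw_deg=None):
    """shift cm (tool axes) and rotvec deg for target TCP and tool-x yaw, tool straight down"""
    o=status.get_obs();q=o['tcp_rot'];R=Ro.from_quat([q[1],q[2],q[3],q[0]])
    s=R.inv().apply(np.array(tgt)-o['tool_pos'])*100
    x=R.apply([1,0,0]);y0=np.degrees(np.arctan2(x[1],x[0]))
    if yaw_deg is None: yaw_deg=y0
    c,sn=np.cos(np.radians(yaw_deg)),np.sin(np.radians(yaw_deg))
    T=Ro.from_matrix(np.array([[c,sn,0],[sn,-c,0],[0,0,-1]]))
    rv=np.degrees((R.inv()*T).as_rotvec())
    print('shift',s.round(2),'turn',rv.round(2),'| pos',o['tool_pos'].round(4),'yaw',y0.round(2),'F',np.round(o['ft_force'],2),'w',round(float(o['grip_width']),3),'t',round(float(o['clock']),2),'q',o['qpos'].round(2))
E
python3 - <<'E'
from h import *
p=vision.read_camera('top')
print('crate front', at(p,158,211,.2),at(p,300,211,.2))
mv((.4357,.278,.13),85.94)
mv((.4357,.278,.018),85.94)
E
```

```text
crate front [0.4927 0.197  0.2   ] [ 0.5    -0.1645  0.2   ]
shift [-27.94 -21.52  10.13] turn [ 0.   -0.   69.32] | pos [0.2721 0.5903 0.2313] yaw 155.26 F [-0.21  0.6  -0.03] w 0.997 t 1.25 q [-1.18  0.47 -0.01  1.6   0.01  1.07 -0.06]
shift [-27.94 -21.52  21.33] turn [ 0.   -0.   69.32] | pos [0.2721 0.5903 0.2313] yaw 155.26 F [-0.21  0.6  -0.03] w 0.997 t 1.25 q [-1.18  0.47 -0.01  1.6   0.01  1.07 -0.06]
```

Call:
jog_arm:
  series:
    - [-3.1, -2.4, 1.1, 0, 0, 7.7, 4.5]
    - [-6.2, -4.8, 2.2, 0, 0, 15.4, 4.5]
    - [-9.3, -7.2, 3.3, 0, 0, 23.1, 4.5]
    - [-12.4, -9.6, 4.4, 0, 0, 30.8, 4.5]
    - [-15.5, -12, 5.5, 0, 0, 38.5, 4.5]
    - [-18.6, -14.3, 6.6, 0, 0, 46.2, 4.5]
    - [-21.7, -16.7, 7.7, 0, 0, 53.9, 4.5]
    - [-24.8, -19.1, 8.8, 0, 0, 61.6, 4.5]
    - [-27.9, -21.5, 10.1, 0, 0, 69.3, 4.5]
    - [-27.9, -21.5, 10.1, 0, 0, 69.3, 4.5]

```text
clock: 2.25
tool_pos: [0.4374, 0.2721, 0.1292]
tcp_rot: [0.001, 0.735, 0.678, -0.002]
ft_force: [0.0, 0.7, -0.1]
grip_width: 0.523
```

```bash
python3 - <<'E'
from h import *
p=snap('top','top1')
cv2.imwrite('pics/top1a.png',cv2.resize(cv2.imread('pics/top1.png')[190:290,80:240],None,fx=5,fy=5,interpolation=cv2.INTER_CUBIC))
s=snap('side','side1')
cv2.imwrite('pics/side1a.png',cv2.resize(cv2.imread('pics/side1.png')[60:190,180:300],None,fx=5,fy=4.6,interpolation=cv2.INTER_CUBIC))
mv((.4357,.278,.018),85.94)
print(spot_in(s,'hook_rod')[:2])
E
```

```text
shift [ 4.000e-02 -1.000e-02  1.122e+01] turn [-0.01  0.01 -0.06] | pos [0.4358 0.2776 0.1302] yaw 85.88 F [-0.06  0.2   0.7 ] w 0.528 t 2.35 q [-0.89  0.39  0.31  2.03 -0.17  0.75 -0.54]
[]
```

View pics/top1a.png

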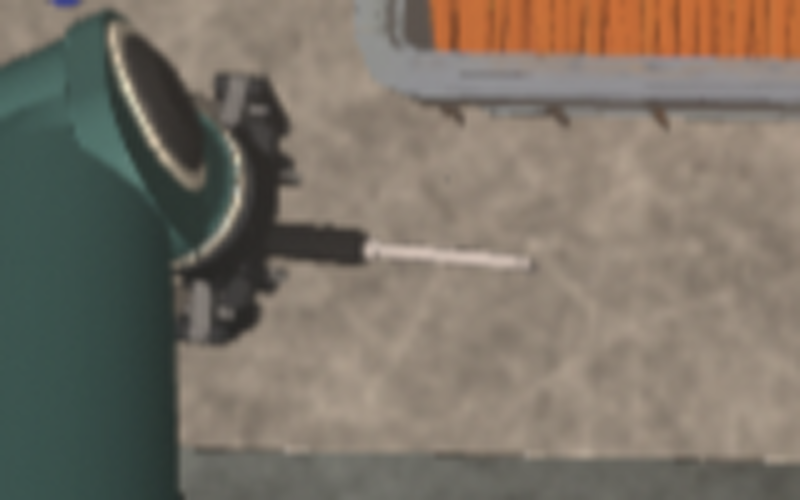

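View pics/side1a.png

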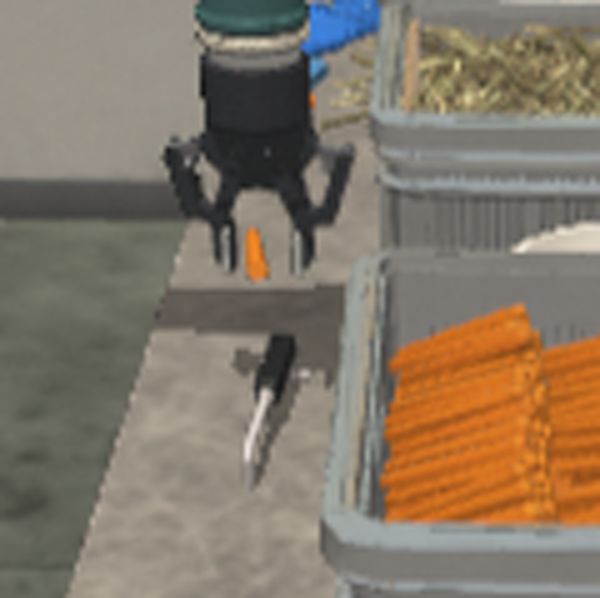

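The top crop shows the handle running from pixel (270,243) to (365,247), centred under the open fingers. The side crop shows the same. I'll descend and grip.

Call:
jog_arm:
  series:
    - [0, 0, 4, 0, 0, 0, 4.5]
    - [0, 0, 7.5, 0, 0, 0, 4.5]
    - [0, 0, 10, 0, 0, 0, 4.5]
    - [0, 0, 11.2, 0, 0, 0, 4.5]
    - [0, 0, 11.2, 0, 0, 0, 4.5]
    - [0, 0, 11.2, 0, 0, 0, 1.5]
    - [0, 0, 11.2, 0, 0, 0, 1.5]
    - [0, 0, 11.2, 0, 0, 0, 1.5]
    - [0, 0, 11.2, 0, 0, 0, 1.5]
    - [0, 0, 11.2, 0, 0, 0, 1.5]
  grip_force: 90

```text
clock: 3.4
tool_pos: [0.4364, 0.2793, 0.0198]
tcp_rot: [-0.0, 0.731, 0.682, 0.002]
ft_force: [-0.2, -0.1, 7.4]
grip_width: 0.214
```

```bash
python3 - <<'E'
from h import *
mv((.4357,.278,.30),85.94)
E
```

```text
shift [-7.000e-02 -1.000e-02 -2.802e+01] turn [ 0.12 -0.13  0.04] | pos [0.4364 0.2793 0.0198] yaw 85.98 F [-0.24 -0.06  7.41] w 0.214 t 3.4 q [-0.83  0.58  0.24  2.06 -0.26  0.52 -0.47]
```

Call:
jog_arm:
  series:
    - [0, 0, -0.5, 0, 0, 0, 0.5]
    - [0, 0, -2, 0, 0, 0, 0.5]
    - [0, 0, -5.5, 0, 0, 0, 0.5]
    - [0, 0, -10, 0, 0, 0, 0.5]
    - [0, 0, -14.5, 0, 0, 0, 0.5]
    - [0, 0, -19, 0, 0, 0, 0.5]
    - [0, 0, -23.5, 0, 0, 0, 0.5]
    - [0, 0, -28, 0, 0, 0, 0.5]
    - [0, 0, -28, 0, 0, 0, 0.5]

```text
clock: 4.3
tool_pos: [0.4382, 0.2796, 0.3057]
tcp_rot: [0.0, 0.732, 0.681, 0.007]
ft_force: [-0.4, 0.0, -0.8]
grip_width: 0.218
```

```bash
python3 - <<'E'
from h import *
p=snap('top','top2')
cv2.imwrite('pics/top2a.png',cv2.resize(cv2.imread('pics/top2.png')[190:310,80:240],None,fx=5,fy=5,interpolation=cv2.INTER_CUBIC))
s=snap('side','side2')
cv2.imwrite('pics/side2a.png',cv2.resize(cv2.imread('pics/side2.png')[0:190,150:330],None,fx=3.1,fy=3.1,interpolation=cv2.INTER_CUBIC))
mv((.4357,.278,.30),85.94)
E
```

```text
shift [-0.01  0.03 -0.01] turn [ 0.09 -0.14 -0.  ] | pos [0.4354 0.2781 0.2999] yaw 85.94 F [-0.12 -0.15 -1.81] w 0.217 t 4.4 q [-0.96  0.17  0.37  1.87 -0.07  1.12 -0.63]
```

View pics/top2a.png

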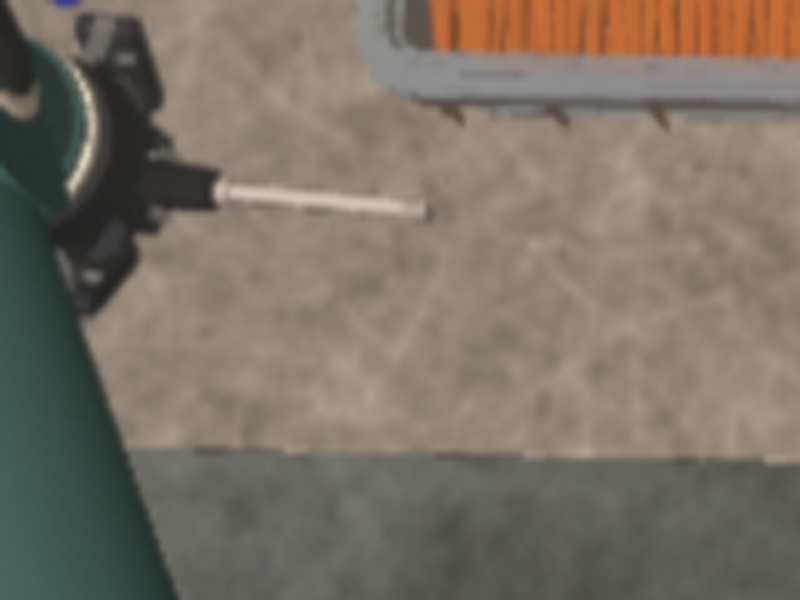

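View pics/side2a.png

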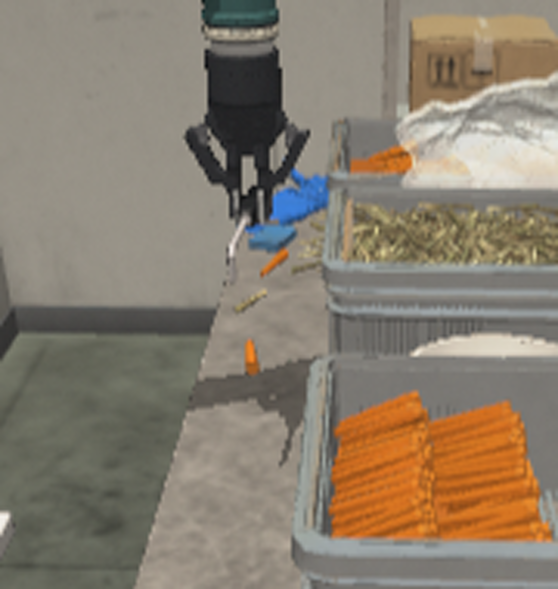

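```bash
python3 - <<'E'
from h import *
o=status.get_obs();q=o['tcp_rot'];R=Ro.from_quat([q[1],q[2],q[3],q[0]]);T=o['tool_pos']
p=vision.read_camera('top');s=vision.read_camera('side')
r=lambda u,v:(80+u/5,190+v/5); r2=lambda u,v:(150+u/3.1,v/3.1)
z=T[2]-.0198+.035
for n,X in [('end',at(p,*r(432,210),z)),('hfront',at(p,*r(218,188),z+.008)),('shank1',at(p,*r(226,190),z)),('shank2',at(p,*r(420,209),z))]:
    print(n,X,(R.inv().apply(X-T)*1000).round(1))
# side: tip pixel -> intersect with plane of rod (tool y=0)
def plane(pp,u,v,yt=0):
    c,d=ray(pp,u,v);c=R.inv().apply(c-T);d=R.inv().apply(d);return ((c+d*(yt-c[1])/d[1])*1000).round(1)
print('tip side',plane(s,*r2(231,283)),'shank end',plane(s,*r2(233,250)))
c,d=ray(s,*r2(231,283));ti=R.inv()
for x in(-.125,-.130): 
    cc=ti.apply(c-T);dd=ti.apply(d);print(((cc+dd*(x-cc[0])/dd[0])*1000).round(1))
E
```

```text
end [0.4278 0.148  0.3151] [-130.3    1.6  -15.5]
hfront [0.435  0.2438 0.3231] [-34.2   2.  -23.3]
shank1 [0.435  0.2425 0.3151] [-35.5   2.1 -15.3]
shank2 [0.4281 0.1535 0.3151] [-124.8    1.5  -15.5]
tip side [-124.7    0.    20.2] shank end [-104.2    0.    -6.6]
[-1.25e+02  1.00e-01  2.01e+01]
[-130.     1.1   18.1]
```

```bash
cat >> h.py <<'E'
g=[0.5535,-.2837,np.radians(-22.8)]
def W(x,y,z):
    c,s=np.cos(g[2]),np.sin(g[2]); return (g[0]+c*x-s*y,g[1]+s*x+c*y,z)
def tipmv(x,y,z,yaw=157.2): mv(W(x-.126,y-.001,z+.020),yaw)
def tipnow():
    o=status.get_obs();q=o['tcp_rot'];R=Ro.from_quat([q[1],q[2],q[3],q[0]])
    X=R.apply([-.126,.001,.02])+o['tool_pos'];c,s=np.cos(g[2]),np.sin(g[2]);d=X[:2]-g[:2]
    print('tip guard',np.round([c*d[0]+s*d[1],-s*d[0]+c*d[1],X[2]],4),'Fguard',np.round([c*o['ft_force'][0]+s*o['ft_force'][1],-s*o['ft_force'][0]+c*o['ft_force'][1],o['ft_force'][2]],2))
E
python3 -c "
from h import *
tipmv(-.03,0.001,.28)"
```

```text
shift [-50.14   1.06  -0.19] turn [-1.200e-01  1.000e-02 -7.125e+01] | pos [0.4345 0.2776 0.2975] yaw 85.95 F [-0.36 -0.28 -1.65] w 0.217 t 4.5 q [-0.96  0.17  0.37  1.87 -0.07  1.12 -0.63]
```

Call:
jog_arm:
  series:
    - [-3, 0, -0.2, 0, 0, -4, 0.5]
    - [-7, 0.1, -0.2, 0, 0, -9.5, 0.5]
    - [-11, 0.2, -0.2, 0, 0, -15, 0.5]
    - [-15.5, 0.3, -0.2, 0, 0, -21.5, 0.5]
    - [-20, 0.4, -0.2, 0, 0, -28, 0.5]
    - [-24.5, 0.5, -0.2, 0, 0, -34.5, 0.5]
    - [-29, 0.6, -0.2, 0, 0, -41, 0.5]
    - [-33.5, 0.7, -0.2, 0, 0, -47.5, 0.5]
    - [-38, 0.8, -0.2, 0, 0, -54, 0.5]
    - [-42, 0.9, -0.2, 0, 0, -60, 0.5]

```text
clock: 5.5
tool_pos: [0.4133, -0.1425, 0.2991]
tcp_rot: [-0.001, 0.292, 0.957, -0.0]
ft_force: [0.1, 0.6, -1.9]
grip_width: 0.218
```

```bash
python3 -c "
from h import *
tipmv(-.03,0.001,.28)
p=snap('top','top3')"
```

```text
shift [-4.2  -6.91 -0.09] turn [ -0.06  -0.13 -11.11] | pos [ 0.4133 -0.1425  0.2991] yaw 146.09 F [ 0.06  0.62 -1.87] w 0.218 t 5.5 q [-0.51 -0.01  0.78  2.05  0.01  1.1   1.24]
```

View pics/top3.png

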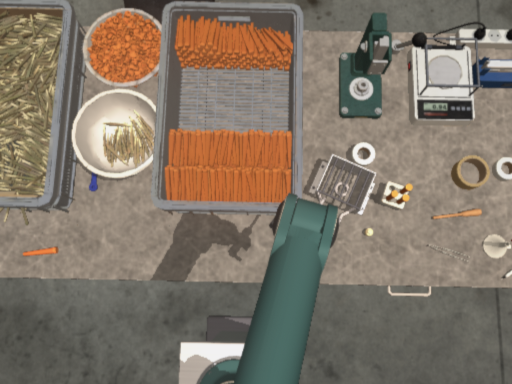

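Call:
jog_arm:
  series:
    - [-1.2, -2, 0, 0, 0, -3.5, 0.5]
    - [-2.5, -4.5, 0, 0, 0, -7.5, 0.5]
    - [-4.2, -6.9, -0.1, 0, 0, -11.1, 0.5]
    - [-4.2, -6.9, -0.1, 0, 0, -11.1, 0.5]
    - [-4.2, -6.9, 3.5, 0, 0, -11.1, 0.5]
    - [-4.2, -6.9, 8, 0, 0, -11.1, 0.5]
    - [-4.2, -6.9, 12.5, 0, 0, -11.1, 0.5]
    - [-4.2, -6.9, 16.5, 0, 0, -11.1, 0.5]
    - [-4.2, -6.9, 18, 0, 0, -11.1, 0.5]
    - [-4.2, -6.9, 18, 0, 0, -11.1, 0.5]

```text
clock: 6.55
tool_pos: [0.4082, -0.2197, 0.1172]
tcp_rot: [-0.004, 0.2, 0.98, 0.0]
ft_force: [-0.0, -0.1, -0.4]
grip_width: 0.219
```

```bash
python3 -c "
from h import *
tipnow()
tipmv(-.03,0.001,.1)
p=snap('top','top4');s=snap('side','side4')
cv2.imwrite('pics/top4a.png',cv2.resize(cv2.imread('pics/top4.png')[130:280,270:430],None,fx=4,fy=4,interpolation=cv2.INTER_CUBIC))
cv2.imwrite('pics/side4a.png',cv2.resize(cv2.imread('pics/side4.png')[175:325,160:340],None,fx=4,fy=4,interpolation=cv2.INTER_CUBIC))
"
```

```text
tip guard [-0.0329  0.0031  0.0962] Fguard [ 0.   -0.11 -0.39]
shift [-0.27 -0.27 -0.28] turn [-0.08 -0.46 -0.28] | pos [ 0.4082 -0.2197  0.1172] yaw 156.92 F [-0.04 -0.1  -0.39] w 0.219 t 6.55 q [-0.21  0.4   0.76  2.17 -0.42  0.72  2.  ]
```

View pics/top4a.png

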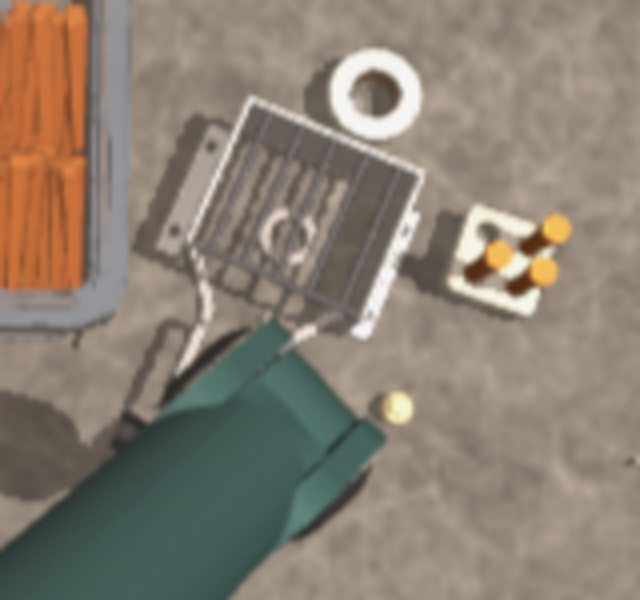

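View pics/side4a.png

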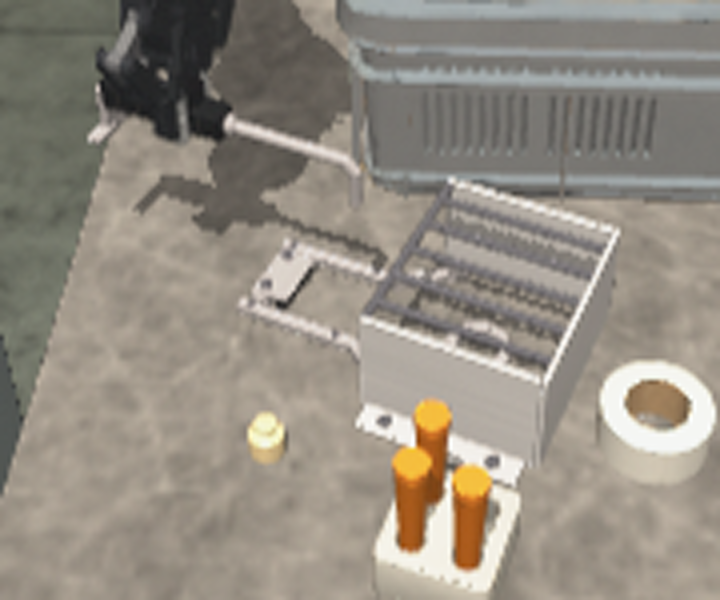

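Call:
jog_arm:
  series:
    - [0, 0, 3, 0, 0, 0, 0.5]
    - [0, 0, 6, 0, 0, 0, 0.5]
    - [0, 0, 7.5, 0, 0, 0, 0.5]
    - [0, 0, 7.5, 0, 0, 0, 0.5]
    - [0, 0, 7.5, 0, 0, 0, 0.5]

```text
clock: 7.15
tool_pos: [0.4119, -0.2217, 0.0465]
tcp_rot: [0.001, 0.2, 0.98, -0.0]
ft_force: [-0.3, -0.4, -0.5]
grip_width: 0.212
```

```bash
python3 -c "
from h import *
s=snap('side','side5')
cv2.imwrite('pics/side5a.png',cv2.resize(cv2.imread('pics/side5.png')[195:300,190:320],None,fx=6,fy=5.7,interpolation=cv2.INTER_CUBIC))
tipnow()
tipmv(-.03,0.001,.022)
"
```

```text
tip guard [-0.0283  0.0027  0.0271] Fguard [-0.16  0.63 -0.31]
shift [ 0.17 -0.23  0.47] turn [ 0.02  0.16 -0.24] | pos [ 0.4121 -0.2218  0.0467] yaw 156.96 F [ 0.1   0.64 -0.31] w 0.212 t 7.2 q [-0.09  0.53  0.63  2.19 -0.58  0.58  2.14]
```

View pics/side5a.png

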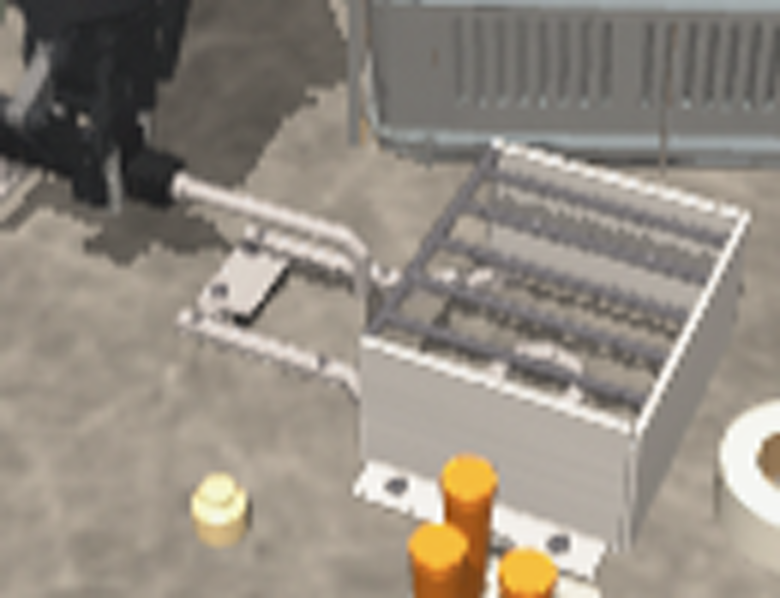

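```bash
python3 -c "
from h import *
s=vision.read_camera('side')
print(proj(s,W(-.029,.002,.027)),proj(s,W(-.029,.002,.0)),'obs',190+362/6,195+325/5.7)
tipnow()
tipmv(.0495,0.0015,.020)
"
```

```text
[251.3 246. ] [251.4 253.1] obs 250.33333333333334 252.01754385964912
tip guard [-0.0282  0.0028  0.0272] Fguard [-0.42 -0.69 -1.45]
shift [-7.78 -0.15  0.7 ] turn [ 0.03  0.17 -0.23] | pos [ 0.4122 -0.2218  0.0468] yaw 156.97 F [-0.65 -0.47 -1.45] w 0.217 t 7.25 q [-0.09  0.53  0.63  2.19 -0.58  0.58  2.14]
```

```bash
python3 -c "
from h import *
p=snap('side','side6');im=cv2.imread('pics/side6.png')
cv2.imwrite('pics/side6a.png',cv2.resize(im[220:275,215:285],None,fx=11,fy=10.9,interpolation=cv2.INTER_CUBIC))
for x,y,z in [(-.029,.002,.062),(-.119,.002,.062),(-.029,.002,.027),(-.022,.027,.009),(-.022,-.027,.009),(0,-.066,.078),(0,.066,.078)]:
  a=proj(p,W(x,y,z)); print((x,y,z),a,((a-[215,220])*[11,10.9]).round())
"
```

```text
(-0.029, 0.002, 0.062) [251.2 236.4] [398. 179.]
(-0.119, 0.002, 0.062) [220.4 226.4] [59. 70.]
(-0.029, 0.002, 0.027) [251.3 246. ] [399. 283.]
(-0.022, 0.027, 0.009) [257.7 245.3] [470. 276.]
(-0.022, -0.027, 0.009) [249.1 259.2] [375. 427.]
(0, -0.066, 0.078) [249.9 253.7] [384. 367.]
(0, 0.066, 0.078) [271.5 219.7] [622.  -3.]
```

View pics/side6a.png

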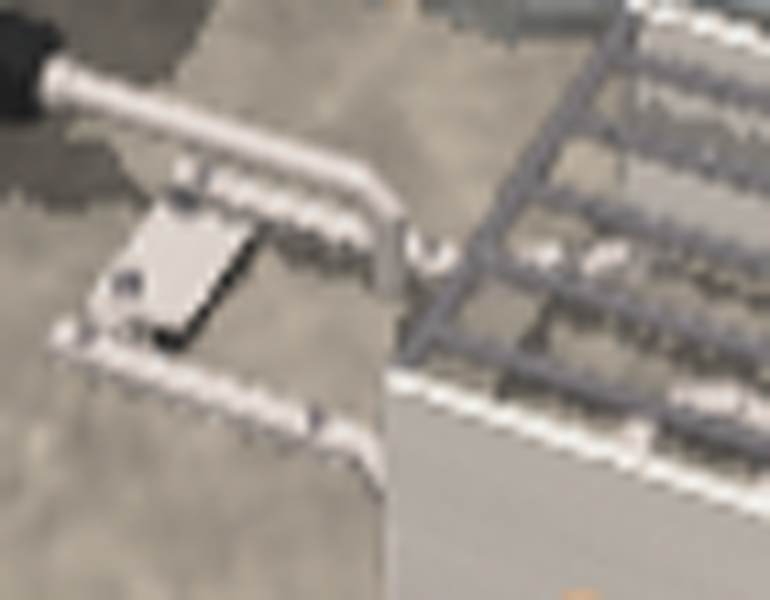

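Call:
jog_arm:
  series:
    - [0, -0.1, 0.6, 0, 0, -0.2, 0.5]
    - [-1.5, -0.1, 0.6, 0, 0, -0.2, 0.5]
    - [-3, -0.1, 0.6, 0, 0, -0.2, 0.5]
    - [-4.5, -0.15, 0.6, 0, 0, -0.2, 0.5]
    - [-6, -0.15, 0.6, 0, 0, -0.2, 0.5]
    - [-7.3, -0.15, 0.6, 0, 0, -0.2, 0.5]
    - [-7.9, -0.15, 0.6, 0, 0, -0.2, 0.5]
    - [-7.9, -0.15, 0.6, 0, 0, -0.2, 0.5]
    - [-7.9, -0.15, 0.6, 0, 0, -0.2, 0.5]

```text
clock: 8.2
tool_pos: [0.4823, -0.2534, 0.0391]
tcp_rot: [-0.0, 0.198, 0.98, 0.0]
ft_force: [-0.6, 0.6, -1.0]
grip_width: 0.214
```

```bash
python3 -c "
from h import *
p=snap('side','side7');im=cv2.imread('pics/side7.png')
cv2.imwrite('pics/side7a.png',cv2.resize(im[220:290,220:310],None,fx=8.5,fy=8.5,interpolation=cv2.INTER_CUBIC))
p2=snap('top','top7');im=cv2.imread('pics/top7.png')
cv2.imwrite('pics/top7a.png',cv2.resize(im[145:245,300:400],None,fx=6,fy=6,interpolation=cv2.INTER_CUBIC))
tipnow();tipmv(.051,.0015,.02)
for x,y,z in [(.051,.0015,.020),(.051,.0015,.055)]:
  a=proj(p,W(x,y,z)); print(((a-[220,220])*8.5).round(),((proj(p2,W(x,y,z))-[300,145])*6).round())
print(spot_in(p,'die_ring')[:1],spot_in(p2,'die_ring')[:1])
"
```

```text
tip guard [0.0485 0.0013 0.0191] Fguard [ 0.24  0.09 -2.15]
shift [-0.24  0.01 -0.08] turn [ 0.02 -0.05 -0.05] | pos [ 0.4822 -0.2533  0.0392] yaw 157.15 F [ 0.25 -0.01 -2.15] w 0.214 t 8.3 q [-0.05  0.64  0.61  2.01 -0.59  0.67  2.12]
[507. 320.] [253. 254.]
[511. 238.] [265. 239.]
[] []
```

View pics/side7a.png

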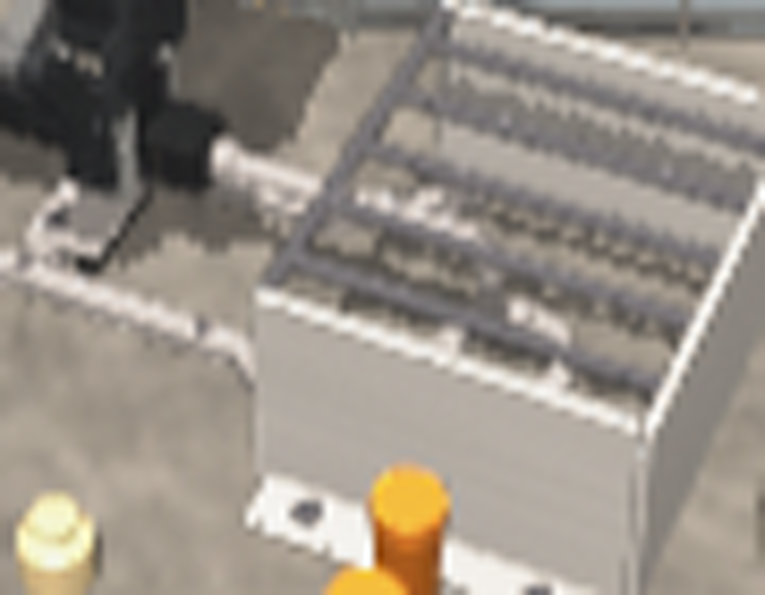

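View pics/top7a.png

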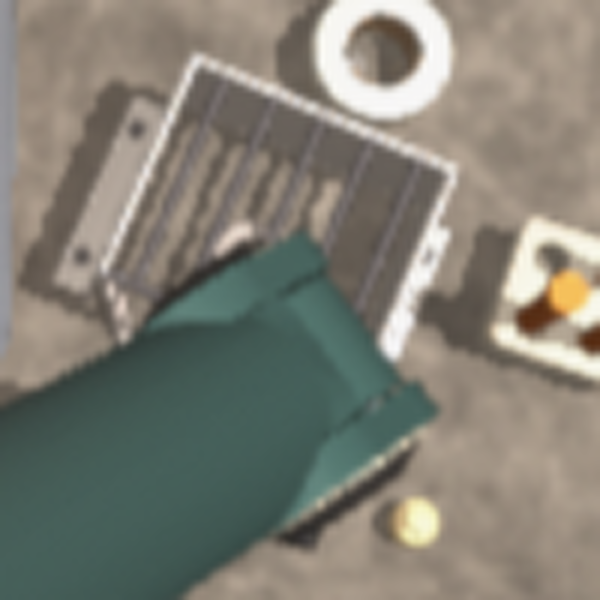

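Call:
jog_arm:
  series:
    - [-0.4, 0, 0, 0, 0, 0, 0.5]
    - [-0.4, 0, 0, 0, 0, 0, 0.5]
    - [-0.4, 0, 0.5, 0, 0, 0, 0.5]
    - [-0.4, 0, 0.9, 0, 0, 0, 0.5]
    - [-0.4, 0, 0.9, 0, 0, 0, 0.5]

```text
clock: 8.9
tool_pos: [0.4861, -0.2549, 0.0295]
tcp_rot: [-0.001, 0.198, 0.98, 0.0]
ft_force: [0.2, 0.2, -2.2]
grip_width: 0.218
```

```bash
python3 -c "
from h import *
p=snap('side','side8');im=cv2.imread('pics/side8.png')
cv2.imwrite('pics/side8a.png',cv2.resize(im[240:275,260:300],None,fx=18,fy=16,interpolation=cv2.INTER_CUBIC))
tipnow();tipmv(.051,.0015,.003)
"
```

```text
tip guard [0.0529 0.0013 0.0096] Fguard [ 0.1  -0.59 -1.3 ]
shift [0.19 0.01 0.68] turn [-0.   -0.06 -0.04] | pos [ 0.4863 -0.2551  0.0298] yaw 157.16 F [-0.13 -0.59 -1.3 ] w 0.216 t 8.95 q [-0.04  0.66  0.6   2.   -0.61  0.66  2.13]
```

View pics/side8a.png

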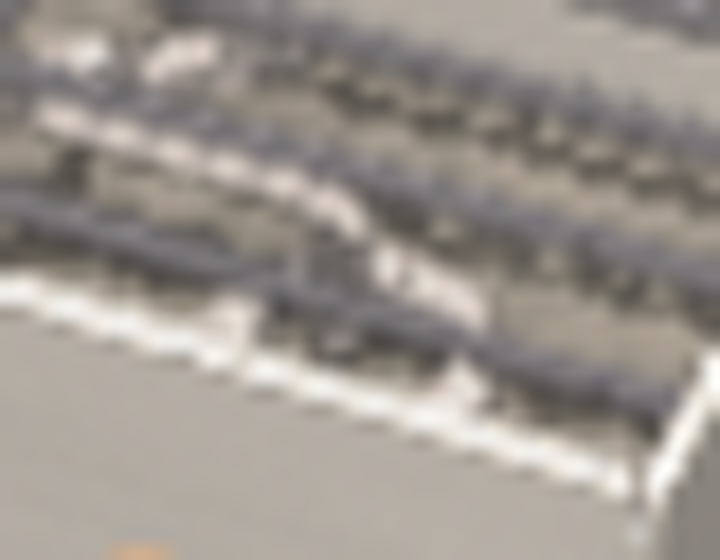

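Call:
jog_arm:
  series:
    - [0, 0, 0.35, 0, 0, 0, 0.5]
    - [0, 0, 0.65, 0, 0, 0, 0.5]
    - [0, 0, 0.65, 0, 0, 0, 0.5]
    - [0, 0, 0.65, 0, 0, 0, 0.5]

```text
clock: 9.35
tool_pos: [0.4866, -0.2552, 0.0237]
tcp_rot: [-0.0, 0.198, 0.98, 0.0]
ft_force: [0.1, 0.4, -2.1]
grip_width: 0.21
```

```bash
python3 -c "
from h import *
p=snap('side','side9');im=cv2.imread('pics/side9.png')
cv2.imwrite('pics/side9a.png',cv2.resize(im[240:275,260:300],None,fx=18,fy=16,interpolation=cv2.INTER_CUBIC))
tipnow();tipmv(-.02,0,.003)
"
```

```text
tip guard [0.0534 0.0013 0.0038] Fguard [-0.13  0.31 -1.47]
shift [ 7.34 -0.14  0.08] turn [-0.    0.   -0.04] | pos [ 0.4867 -0.2553  0.0238] yaw 157.16 F [ 0.    0.34 -1.47] w 0.218 t 9.4 q [-0.03  0.67  0.59  2.   -0.61  0.65  2.13]
```

View pics/side9a.png

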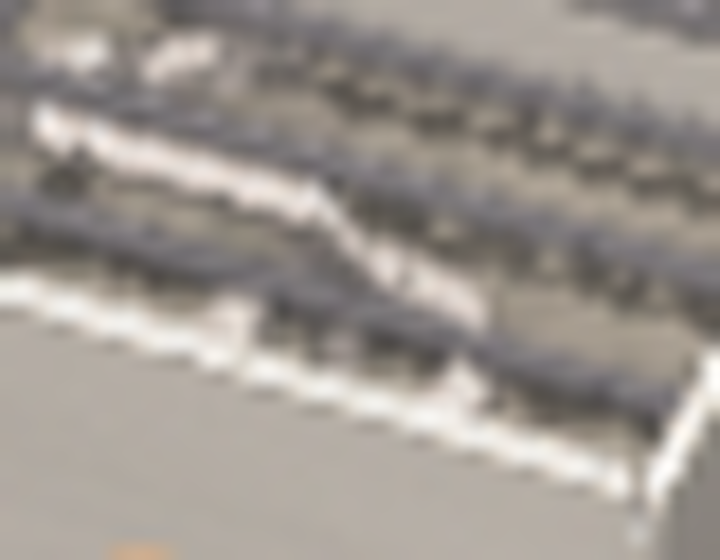

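Call:
jog_arm:
  series:
    - [0.6, 0, 0, 0, 0, 0, 0.5]
    - [1.3, 0, 0, 0, 0, 0, 0.5]
    - [2.0, 0, 0, 0, 0, 0, 0.5]
    - [2.8, 0, 0, 0, 0, 0, 0.5]
    - [3.6, -0.05, 0, 0, 0, 0, 0.5]
    - [4.4, -0.05, 0, 0, 0, 0, 0.5]
    - [5.2, -0.1, 0, 0, 0, 0, 0.5]
    - [6, -0.1, 0, 0, 0, 0, 0.5]
    - [6.7, -0.1, 0, 0, 0, 0, 0.5]
    - [7.2, -0.1, 0, 0, 0, 0, 0.5]

```text
clock: 10.4
tool_pos: [0.4193, -0.2279, 0.0238]
tcp_rot: [-0.0, 0.198, 0.98, 0.0]
ft_force: [0.6, 0.3, -1.3]
grip_width: 0.216
```

```bash
python3 -c "
from h import *
p=snap('side','side10');im=cv2.imread('pics/side10.png')
cv2.imwrite('pics/side10a.png',cv2.resize(im[220:275,215:285],None,fx=11,fy=10.9,interpolation=cv2.INTER_CUBIC))
tipnow();tipmv(-.05,0,.003)
for i in range(3): vision.read_camera('top'); tipnow()
"
```

```text
tip guard [-0.0201  0.0003  0.0035] Fguard [-0.4   0.89 -0.37]
shift [ 2.99 -0.05  0.07] turn [ 0.02 -0.07 -0.05] | pos [ 0.4186 -0.2276  0.0237] yaw 157.15 F [-0.02  0.98 -0.37] w 0.212 t 10.45 q [-0.04  0.59  0.58  2.17 -0.62  0.55  2.18]
tip guard [-0.0195  0.0004  0.0036] Fguard [ 1.17  0.8  -1.58]
tip guard [-0.0189  0.0004  0.0038] Fguard [ 0.56  0.68 -1.33]
tip guard [-0.0184  0.0004  0.0039] Fguard [ 0.42 -1.1  -1.22]
```

View pics/side10a.png

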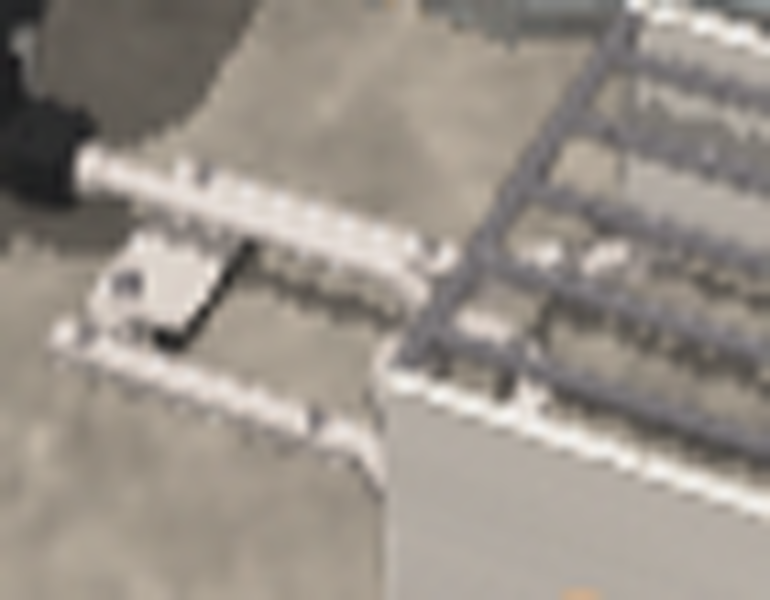

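Call:
jog_arm:
  series:
    - [0.4, 0, 0, 0, 0, 0, 0.5]
    - [0.9, 0, 0, 0, 0, 0, 0.5]
    - [1.4, -0.05, 0, 0, 0, 0, 0.5]
    - [1.9, -0.05, 0, 0, 0, 0, 0.5]
    - [2.3, -0.05, 0, 0, 0, 0, 0.5]
    - [2.6, -0.05, 0, 0, 0, 0, 0.5]
    - [2.8, -0.05, 0, 0, 0, 0, 0.5]
    - [2.9, -0.05, 0, 0, 0, 0, 0.5]
    - [2.9, -0.05, 0, 0, 0, 0, 0.5]

```text
clock: 11.5
tool_pos: [0.393, -0.2173, 0.0238]
tcp_rot: [-0.0, 0.198, 0.98, 0.0]
ft_force: [-0.6, 0.2, -0.3]
grip_width: 0.218
```

```bash
cat >> h.py <<'E'
def favg(n=8):
    F=[];X=[]
    for i in range(n):
        vision.read_camera('top');o=status.get_obs();f=o['ft_force'];c,s=np.cos(g[2]),np.sin(g[2]);F.append([c*f[0]+s*f[1],-s*f[0]+c*f[1],f[2]]);d=o['tool_pos'][:2]-g[:2];X.append(c*d[0]+s*d[1])
    F=np.array(F);print('Fg',F.mean(0).round(2),'sd',(F.std(0)/n**.5).round(2),'tcp gx',np.round(X,4)[[0,n//2,-1]],'t',round(o['clock'],2))
E
python3 -c "
from h import *
p=snap('side','side11');im=cv2.imread('pics/side11.png')
cv2.imwrite('pics/side11a.png',cv2.resize(im[220:275,215:285],None,fx=11,fy=10.9,interpolation=cv2.INTER_CUBIC))
tipnow();favg()
"
```

```text
tip guard [-0.0476 -0.0001  0.0037] Fguard [ 0.18 -0.1  -1.46]
Fg [-0.05  0.27 -1.32] sd [0.13 0.14 0.2 ] tcp gx [-0.1736 -0.1736 -0.1736] t 11.95
```

View pics/side11a.png

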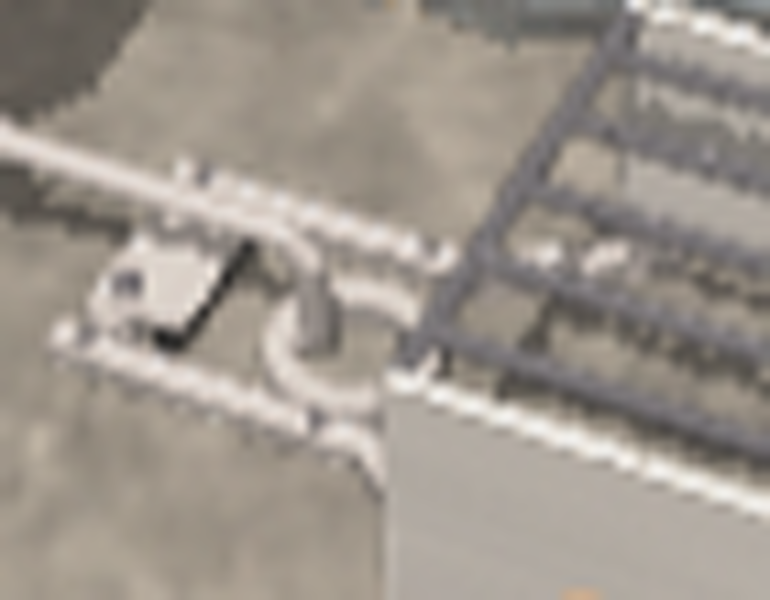

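Call:
jog_arm:
  series:
    - [0.2, 0, 0, 0, 0, 0, 0.5]
    - [0.4, 0, 0, 0, 0, 0, 0.5]
    - [0.6, 0, 0, 0, 0, 0, 0.5]
    - [0.8, 0, 0, 0, 0, 0, 0.5]
    - [1.0, 0, 0, 0, 0, 0, 0.5]
    - [1.0, 0, 0, 0, 0, 0, 0.5]

```text
clock: 12.55
tool_pos: [0.3835, -0.2134, 0.0238]
tcp_rot: [-0.0, 0.198, 0.98, 0.0]
ft_force: [0.1, -0.4, -1.6]
grip_width: 0.216
```

```bash
python3 -c "
from h import *
p=snap('side','side12');im=cv2.imread('pics/side12.png')
cv2.imwrite('pics/side12a.png',cv2.resize(im[220:275,215:285],None,fx=11,fy=10.9,interpolation=cv2.INTER_CUBIC))
tipnow();favg(6)
"
```

```text
tip guard [-0.0578 -0.0001  0.0037] Fguard [ 0.75 -0.21 -0.74]
Fg [ 0.18 -0.4  -1.3 ] sd [0.27 0.14 0.22] tcp gx [-0.1837 -0.1836 -0.1836] t 12.9
```

View pics/side12a.png

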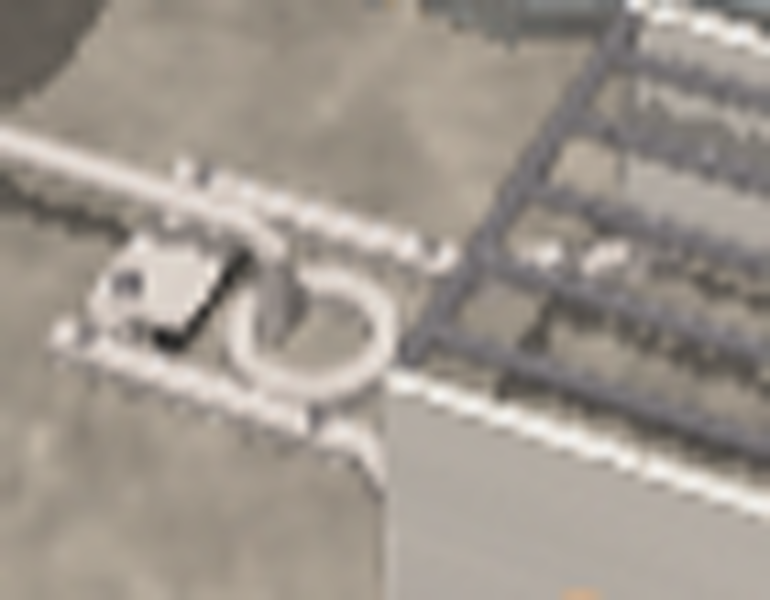

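Call:
jog_arm:
  series:
    - [0.1, 0, 0, 0, 0, 0, 0.5]
    - [0.2, 0, 0, 0, 0, 0, 0.5]
    - [0.3, 0, 0, 0, 0, 0, 0.5]
    - [0.3, 0, 0, 0, 0, 0, 0.5]

```text
clock: 13.3
tool_pos: [0.3809, -0.2123, 0.0238]
tcp_rot: [-0.0, 0.198, 0.98, 0.0]
ft_force: [-0.2, 0.4, -1.8]
grip_width: 0.217
```

```bash
python3 -c "
from h import *
favg(5)
"
```

```text
Fg [-0.04 -0.14 -1.35] sd [0.14 0.18 0.21] tcp gx [-0.1867 -0.1867 -0.1866] t 13.55
```

Call:
jog_arm:
  series:
    - [0.05, 0, 0, 0, 0, 0, 0.5]
    - [0.1, 0, 0, 0, 0, 0, 0.5]
    - [0.1, 0, 0, 0, 0, 0, 0.5]

```text
clock: 13.85
tool_pos: [0.3801, -0.212, 0.0238]
tcp_rot: [0.0, 0.198, 0.98, 0.0]
ft_force: [0.3, 0.3, -1.3]
grip_width: 0.216
```

```bash
python3 -c "
from h import *
favg(5)
"
```

```text
Fg [ 0.02  0.08 -1.39] sd [0.22 0.23 0.08] tcp gx [-0.1876 -0.1876 -0.1876] t 14.1
```

Still free, so I'll continue in 1 mm steps.

Call:
jog_arm:
  series:
    - [0.05, 0, 0, 0, 0, 0, 0.5]
    - [0.1, 0, 0, 0, 0, 0, 0.5]
    - [0.1, 0, 0, 0, 0, 0, 0.5]

```text
clock: 14.4
tool_pos: [0.3792, -0.2116, 0.0238]
tcp_rot: [0.0, 0.198, 0.98, 0.0]
ft_force: [0.8, -0.2, -1.7]
grip_width: 0.216
```

```bash
python3 -c "
from h import *
favg(4)
"
```

```text
Fg [ 0.07  0.15 -1.09] sd [0.08 0.2  0.11] tcp gx [-0.1886 -0.1886 -0.1886] t 14.6
```

Call:
jog_arm:
  series:
    - [0.05, 0, 0, 0, 0, 0, 0.5]
    - [0.1, 0, 0, 0, 0, 0, 0.5]
    - [0.1, 0, 0, 0, 0, 0, 0.5]

```text
clock: 14.9
tool_pos: [0.3782, -0.2112, 0.0238]
tcp_rot: [-0.0, 0.198, 0.98, 0.0]
ft_force: [0.5, -0.4, -1.0]
grip_width: 0.219
```

```bash
python3 -c "
from h import *
favg(4)
"
```

```text
Fg [ 0.66 -0.13 -1.27] sd [0.22 0.19 0.19] tcp gx [-0.1897 -0.1897 -0.1896] t 15.1
```

Call:
jog_arm:
  series:
    - [0.05, 0, 0, 0, 0, 0, 0.5]
    - [0.05, 0, 0, 0, 0, 0, 0.5]

```text
clock: 15.3
tool_pos: [0.3778, -0.211, 0.0238]
tcp_rot: [0.0, 0.198, 0.98, 0.0]
ft_force: [-0.2, -0.5, -1.5]
grip_width: 0.215
```

```bash
python3 -c "
from h import *
p=snap('side','side13');im=cv2.imread('pics/side13.png')
cv2.imwrite('pics/side13a.png',cv2.resize(im[220:275,215:285],None,fx=11,fy=10.9,interpolation=cv2.INTER_CUBIC))
favg(5)
"
```

```text
Fg [ 0.23  0.01 -1.2 ] sd [0.12 0.13 0.29] tcp gx [-0.1901 -0.1901 -0.1901] t 15.6
```

View pics/side13a.png

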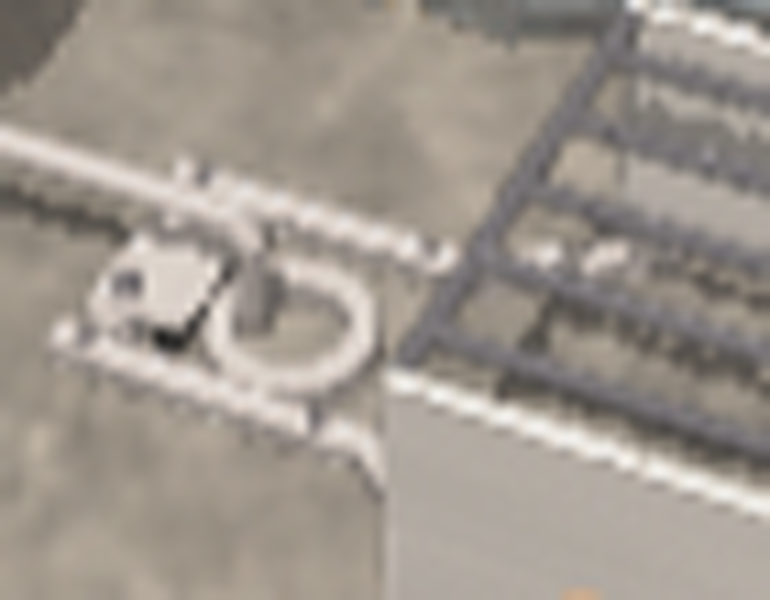

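Call:
jog_arm:
  series:
    - [0.05, 0, 0, 0, 0, 0, 0.5]
    - [0.1, 0, 0, 0, 0, 0, 0.5]
    - [0.1, 0, 0, 0, 0, 0, 0.5]

```text
clock: 15.9
tool_pos: [0.3768, -0.2106, 0.0238]
tcp_rot: [-0.0, 0.198, 0.98, 0.0]
ft_force: [-0.1, -0.0, -1.1]
grip_width: 0.215
```

```bash
python3 -c "
from h import *
favg(4)
"
```

```text
Fg [ 0.09  0.06 -1.6 ] sd [0.21 0.24 0.3 ] tcp gx [-0.1912 -0.1911 -0.1911] t 16.1
```

Call:
jog_arm:
  series:
    - [0.05, 0, 0, 0, 0, 0, 0.5]
    - [0.1, 0, 0, 0, 0, 0, 0.5]
    - [0.1, 0, 0, 0, 0, 0, 0.5]

```text
clock: 16.4
tool_pos: [0.3761, -0.2103, 0.0238]
tcp_rot: [0.0, 0.198, 0.98, -0.0]
ft_force: [0.1, -0.4, -2.5]
grip_width: 0.22
```

```bash
python3 -c "
from h import *
favg(4)
"
```

```text
Fg [ 1.22  0.13 -1.23] sd [0.07 0.15 0.14] tcp gx [-0.1919 -0.1919 -0.192 ] t 16.6
```

Call:
jog_arm:
  series:
    - [0.03, 0, 0, 0, 0, 0, 0.5]
    - [0.06, 0, 0, 0, 0, 0, 0.5]
    - [0.06, 0, 0, 0, 0, 0, 0.5]

```text
clock: 16.9
tool_pos: [0.3758, -0.2102, 0.0239]
tcp_rot: [0.0, 0.198, 0.98, -0.0]
ft_force: [2.2, -0.9, -2.1]
grip_width: 0.218
```

```bash
python3 -c "
from h import *
favg(4)
"
```

```text
Fg [ 2.07  0.22 -1.93] sd [0.26 0.15 0.22] tcp gx [-0.1923 -0.1924 -0.1924] t 17.1
```

Call:
jog_arm:
  series:
    - [0.05, 0, 0, 0, 0, 0, 0.5]
    - [0.1, 0, 0, 0, 0, 0, 0.5]
    - [0.1, 0, 0, 0, 0, 0, 0.5]

```text
clock: 17.4
tool_pos: [0.3751, -0.2099, 0.024]
tcp_rot: [0.001, 0.198, 0.98, -0.0]
ft_force: [3.5, -1.1, -1.8]
grip_width: 0.216
```

```bash
python3 -c "
from h import *
favg(4)
"
```

```text
Fg [ 4.02 -0.18 -2.18] sd [0.32 0.22 0.15] tcp gx [-0.1931 -0.1931 -0.1932] t 17.6
```

Call:
jog_arm:
  series:
    - [0.05, 0, 0, 0, 0, 0, 0.5]
    - [0.1, 0, 0, 0, 0, 0, 0.5]
    - [0.14, 0, 0, 0, 0, 0, 0.5]
    - [0.14, 0, 0, 0, 0, 0, 0.5]

```text
clock: 18.0
tool_pos: [0.3744, -0.2097, 0.0241]
tcp_rot: [0.001, 0.198, 0.98, -0.0]
ft_force: [5.7, -2.2, -2.5]
grip_width: 0.215
```

```bash
python3 -c "
from h import *
p=snap('side','side14');im=cv2.imread('pics/side14.png')
cv2.imwrite('pics/side14a.png',cv2.resize(im[220:275,215:285],None,fx=11,fy=10.9,interpolation=cv2.INTER_CUBIC))
favg(8);tipnow()
"
```

```text
Fg [ 6.19  0.2  -2.18] sd [0.21 0.17 0.1 ] tcp gx [-0.1939 -0.1938 -0.1939] t 18.45
tip guard [-0.0678 -0.0002  0.0044] Fguard [ 5.82 -0.15 -2.17]
```

View pics/side14a.png

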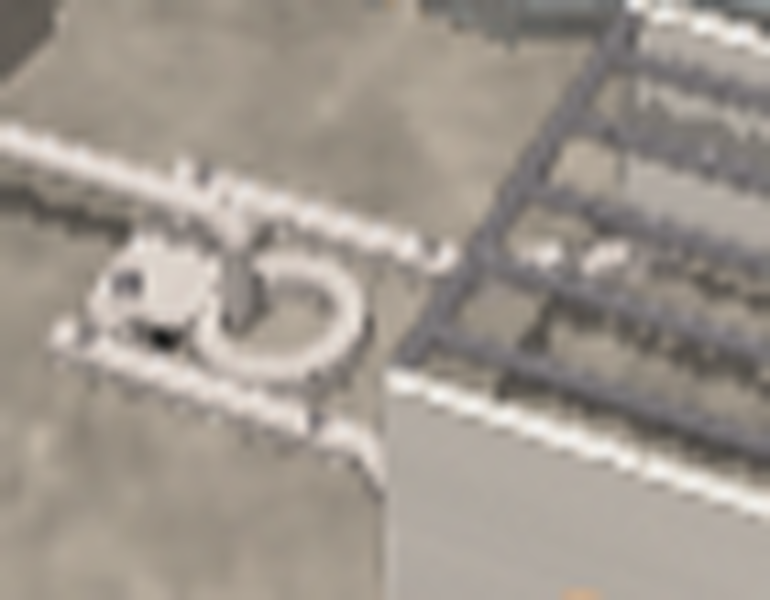

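Call:
jog_arm:
  series:
    - [-0.1, 0, 0, 0, 0, 0, 0.5]
    - [-0.25, 0, 0, 0, 0, 0, 0.5]
    - [-0.4, 0, 0, 0, 0, 0, 0.5]
    - [-0.6, 0, 0, 0, 0, 0, 0.5]
    - [-0.8, 0, 0, 0, 0, 0, 0.5]
    - [-0.9, 0, 0, 0, 0, 0, 0.5]
    - [-0.9, 0, 0, 0, 0, 0, 0.5]

```text
clock: 19.15
tool_pos: [0.3813, -0.2124, 0.0236]
tcp_rot: [-0.0, 0.198, 0.98, 0.0]
ft_force: [1.2, -0.2, -2.1]
grip_width: 0.219
```

```bash
python3 -c "
from h import *
p=snap('side','side15');im=cv2.imread('pics/side15.png')
cv2.imwrite('pics/side15a.png',cv2.resize(im[220:275,215:285],None,fx=11,fy=10.9,interpolation=cv2.INTER_CUBIC))
favg(3);tipnow()
"
```

```text
Fg [ 0.24  0.07 -1.05] sd [0.39 0.62 0.4 ] tcp gx [-0.1864 -0.1864 -0.1863] t 19.35
tip guard [-0.0603 -0.0001  0.0037] Fguard [ 0.28 -0.28 -1.71]
```

View pics/side15a.png

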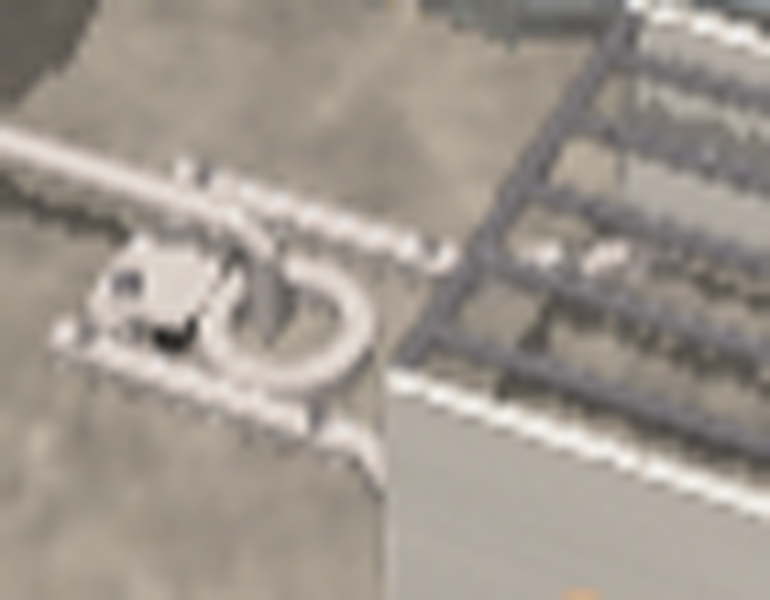

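Call:
jog_arm:
  series:
    - [0, 0, -0.5, 0, 0, 0, 0.5]
    - [0, 0, -1.2, 0, 0, 0, 0.5]
    - [0, 0, -2.5, 0, 0, 0, 0.5]
    - [0, 0, -5, 0, 0, 0, 0.5]
    - [0, 0, -9, 0, 0, 0, 0.5]
    - [0, 0, -13.5, 0, 0, 0, 0.5]
    - [0, 0, -18, 0, 0, 0, 0.5]
    - [0, 0, -22.5, 0, 0, 0, 0.5]
    - [0, 0, -26, 0, 0, 0, 0.5]
    - [0, 0, -27.6, 0, 0, 0, 0.5]

```text
clock: 20.35
tool_pos: [0.3823, -0.2134, 0.3031]
tcp_rot: [0.003, 0.198, 0.98, 0.001]
ft_force: [0.7, 0.2, -0.5]
grip_width: 0.217
```

```bash
python3 -c "
from h import *
p=snap('side','side16');im=cv2.imread('pics/side16.png')
cv2.imwrite('pics/side16a.png',cv2.resize(im[215:330,190:340],None,fx=5.2,fy=5.2,interpolation=cv2.INTER_CUBIC))
mv((.4357,.262,.30),85.94)
"
```

```text
shift [13.63 45.87  0.5 ] turn [ 0.44  0.2  71.2 ] | pos [ 0.383  -0.2136  0.3041] yaw 157.14 F [ 0.68 -1.22 -0.24] w 0.215 t 20.4 q [-0.51 -0.04  0.95  2.05  0.03  1.11  1.6 ]
```

View pics/side16a.png

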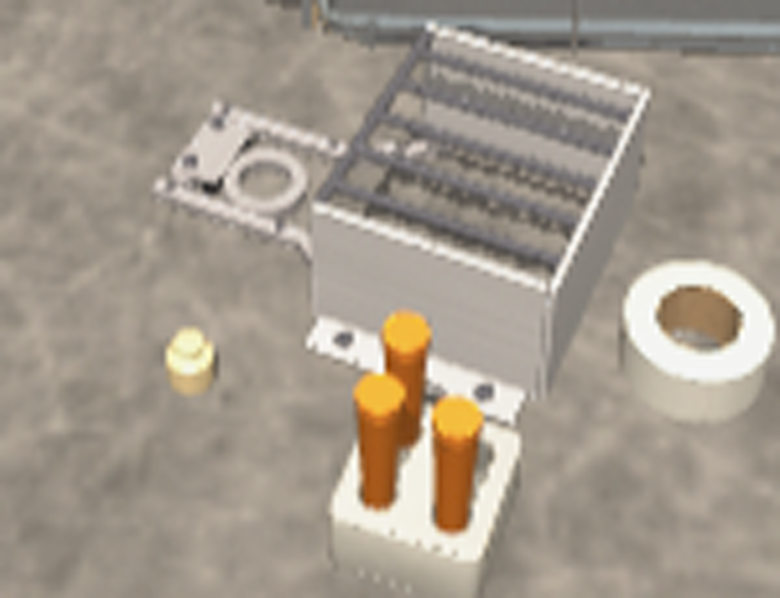

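Call:
jog_arm:
  series:
    - [0, 2.6, 0.3, 0, 0, 3.5, 0.5]
    - [0.15, 7.2, 0.3, 0, 0, 10, 0.5]
    - [0.6, 12, 0.3, 0, 0, 17, 0.5]
    - [1.2, 16.5, 0.3, 0, 0, 23.5, 0.5]
    - [2.1, 20.8, 0.3, 0, 0, 30, 0.5]
    - [3.25, 25, 0.3, 0, 0, 36.3, 0.5]
    - [4.6, 29, 0.3, 0, 0, 42.7, 0.5]
    - [6.2, 33, 0.3, 0, 0, 49, 0.5]
    - [8.1, 36.9, 0.3, 0, 0, 55.5, 0.5]
    - [10.2, 40.6, 0.3, 0, 0, 62, 0.5]

```text
clock: 21.4
tool_pos: [0.4445, 0.2023, 0.296]
tcp_rot: [-0.0, 0.677, 0.736, -0.001]
ft_force: [0.9, 0.1, -1.6]
grip_width: 0.216
```

```bash
python3 -c "
from h import *
mv((.4357,.262,.30),85.94)
"
```

```text
shift [ 6.02 -0.37 -0.4 ] turn [-0.05  0.05  8.91] | pos [0.4445 0.2023 0.296 ] yaw 94.85 F [ 0.89  0.13 -1.57] w 0.216 t 21.4 q [-0.98  0.12  0.53  1.94 -0.07  1.1  -0.34]
```

Call:
jog_arm:
  series:
    - [2, -0.3, -0.2, 0, 0, 3, 0.5]
    - [4.5, -0.6, -0.3, 0, 0, 6.5, 0.5]
    - [6, -0.7, -0.3, 0, 0, 8.9, 0.5]
    - [6, -0.7, -0.3, 0, 0, 8.9, 0.5]
    - [6, -0.7, -0.3, 0, 0, 8.9, 0.5]
    - [6, -0.7, -0.3, 0, 0, 8.9, 0.5]

```text
clock: 22.0
tool_pos: [0.433, 0.2587, 0.2995]
tcp_rot: [0.0, 0.73, 0.683, -0.0]
ft_force: [0.5, -0.6, -1.4]
grip_width: 0.214
```

```bash
python3 -c "
from h import *
mv((.432,.262,.03),85.94)
favg(4)
p=snap('side','side17');im=cv2.imread('pics/side17.png')
cv2.imwrite('pics/side17a.png',cv2.resize(im[0:190,150:330],None,fx=3.1,fy=3.1,interpolation=cv2.INTER_CUBIC))
"
```

```text
shift [ 0.34 -0.11 26.95] turn [-0.02  0.04  0.25] | pos [0.433  0.2587 0.2995] yaw 86.19 F [ 0.48 -0.58 -1.37] w 0.214 t 22.0 q [-1.05  0.15  0.5   1.9  -0.08  1.11 -0.59]
Fg [-0.2  -0.26 -0.97] sd [0.28 0.16 0.26] tcp gx [-0.3213 -0.3215 -0.3216] t 22.2
```

View pics/side17a.png

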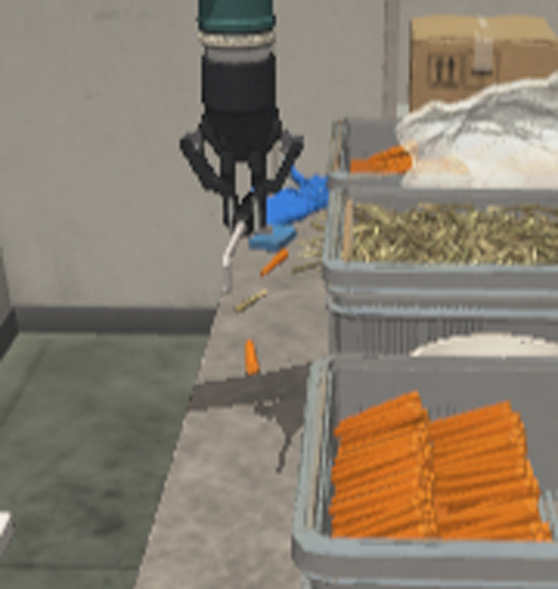

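Call:
jog_arm:
  series:
    - [0, 0, 3, 0, 0, 0, 0.5]
    - [0, 0, 7.5, 0, 0, 0, 0.5]
    - [0, 0, 12, 0, 0, 0, 0.5]
    - [0, 0, 16.5, 0, 0, 0, 0.5]
    - [0, 0, 20.5, 0, 0, 0, 0.5]
    - [0, 0, 24, 0, 0, 0, 0.5]
    - [0, 0, 26.5, 0, 0, 0, 0.5]
    - [0, 0, 27.2, 0, 0, 0, 0.5]
    - [0, 0, 27.2, 0, 0, 0, 0.5]
    - [0, 0, 27.2, 0, 0, 0, 0.5]

```text
clock: 23.25
tool_pos: [0.4337, 0.2607, 0.0289]
tcp_rot: [0.0, 0.73, 0.684, 0.001]
ft_force: [0.0, -0.8, -0.7]
grip_width: 0.216
```

```bash
python3 -c "
from h import *
favg(4);mv((.432,.262,.02),85.94)
"
```

```text
Fg [-0.29  0.08 -1.27] sd [0.17 0.16 0.15] tcp gx [-0.3214 -0.3216 -0.3218] t 23.45
shift [ 0.09 -0.15  0.91] turn [ 0.1  -0.11  0.34] | pos [0.4334 0.261  0.0291] yaw 86.28 F [ 0.15  0.31 -1.31] w 0.211 t 23.45 q [-0.89  0.56  0.35  2.1  -0.37  0.54 -0.34]
```

Call:
jog_arm:
  series:
    - [0, 0, 0.4, 0, 0, 0, 0.5]
    - [0, 0, 0.7, 0, 0, 0, 0.5]
    - [0, 0, 0.8, 0, 0, 0, 0.5]
    - [0, 0, 0.8, 0, 0, 0, 0.5]

```text
clock: 23.85
tool_pos: [0.4325, 0.2603, 0.0199]
tcp_rot: [-0.0, 0.73, 0.684, -0.0]
ft_force: [-1.6, -0.1, 2.2]
grip_width: 0.216
```

```bash
python3 -c "
from h import *
favg(4);mv((.432,.262,.02),85.94)
"
```

```text
Fg [-0.94 -0.97  3.13] sd [0.37 0.14 0.29] tcp gx [-0.3224 -0.3224 -0.3223] t 24.05
shift [ 0.16 -0.06 -0.01] turn [-0.02 -0.    0.33] | pos [0.4325 0.2603 0.0199] yaw 86.27 F [-1.57 -0.04  4.03] w 0.218 t 24.05 q [-0.88  0.58  0.34  2.1  -0.38  0.52 -0.33]
```

Call:
jog_arm:
  series:
    - [0, 0, 0, 0, 0, 0, 2.6]
    - [0, 0, 0, 0, 0, 0, 3.2]
    - [0, 0, 0, 0, 0, 0, 4.5]
    - [0, 0, 0, 0, 0, 0, 4.5]
    - [0, 0, 0, 0, 0, 0, 4.5]
    - [0, 0, -0.5, 0, 0, 0, 4.5]
    - [0, 0, -2, 0, 0, 0, 4.5]
    - [0, 0, -5, 0, 0, 0, 4.5]
    - [0, 0, -9.5, 0, 0, 0, 4.5]
    - [0, 0, -14, 0, 0, 0, 4.5]

```text
clock: 25.05
tool_pos: [0.4324, 0.2598, 0.162]
tcp_rot: [0.0, 0.73, 0.683, -0.0]
ft_force: [0.5, 1.4, 0.2]
grip_width: 0.528
```

Call:
jog_arm:
  series:
    - [0, 0, -4, 0, 0, 0, 4.5]
    - [0, 0, -8.5, 0, 0, 0, 4.5]
    - [4, -1, -12, 0, 0, 0, 4.5]
    - [8.5, -2, -14, 0, 0, 0, 4.5]
    - [13, -3, -14, 0, 0, 0, 4.5]
    - [17.5, -4, -14, 0, 0, 0, 4.5]
    - [21, -5, -14, 0, 0, 0, 4.5]
    - [21, -5, -14, 0, 0, 0, 4.5]

```text
clock: 25.85
tool_pos: [0.3928, 0.4785, 0.3001]
tcp_rot: [-0.001, 0.727, 0.687, 0.0]
ft_force: [-0.1, -0.0, -0.5]
grip_width: 0.525
```

```bash
python3 -c "
from h import *
s=snap('side','side18');im=cv2.imread('pics/side18.png')
cv2.imwrite('pics/side18a.png',cv2.resize(im[100:330,180:350],None,fx=3.5,fy=2.6*1,interpolation=cv2.INTER_CUBIC))
p=snap('top','top18');im=cv2.imread('pics/top18.png')
cv2.imwrite('pics/top18a.png',cv2.resize(im[130:300,80:430],None,fx=2.28,fy=2.28*1.5,interpolation=cv2.INTER_CUBIC))
cv2.imwrite('pics/top18b.png',cv2.resize(im[190:280,80:240],None,fx=5,fy=5,interpolation=cv2.INTER_CUBIC))
print(spot_in(p,'die_ring')[:1],spot_in(p,'hook_rod')[:1]);mv((.4,.4,.3))
"
```

```text
[{'extent': [323.0, 214.9, 335.0, 228.7], 'conf': 0.61}] [{'extent': [127.5, 232.9, 192.1, 246.8], 'conf': 0.85}]
shift [-7.13  0.76  0.06] turn [0.04 0.   0.  ] | pos [0.3972 0.4716 0.3006] yaw 86.15 F [-0.37 -0.4  -0.17] w 0.529 t 26.05 q [-1.26  0.36  0.44  1.64 -0.16  1.18 -0.85]
```

View pics/top18a.png

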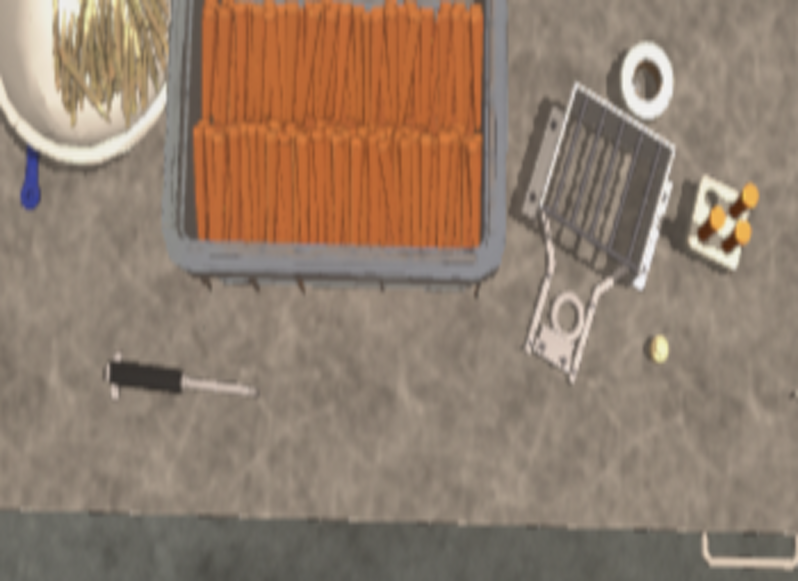

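View pics/side18a.png

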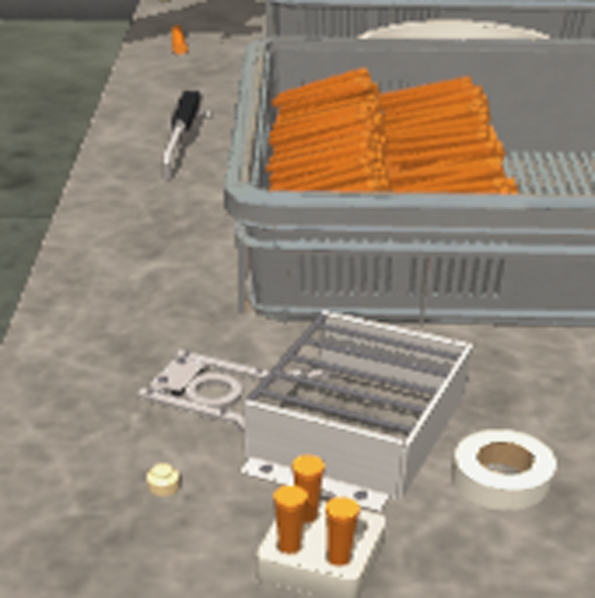

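View pics/top18b.png

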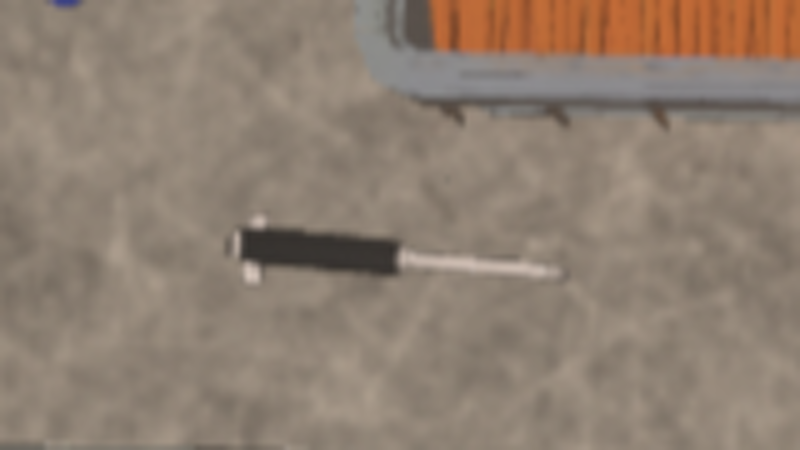

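The rod stands upright at about pixel (160,240) in the top view. The ring lies flat in the lane at about (329,222), next to the stop, and everything around it is in place.

```bash
python3 -c "
from h import *
print(job.job_done())
"
```

```text
the job is handed in; nothing more can be done
None
```

The ring is out from under the guard, pressed home against the stop and left flat in the lane. The rod is standing clear on the bench, and I handed the job in at about 26 s of the 72 s allowed.

- **Drawing the ring:** I gripped the rod by its handle, lifted it to about 0.28 m at the hook to clear the crate, and lowered the hook into the ring's hole. Then I drew the ring down the lane. The pad was felt at about 1 N, and I built the force up in steps of 0.6 to 1.4 mm.
- **Pressing home:** The final hold was about 6.2 N for more than 0.4 s, against the 4 N needed and the 12 N limit. I moved the hook 9 mm back to release the pad. The pad's spring then pushed the ring out 1 to 2 mm, as expected.
- **Standing the rod down:** I lifted the hook straight out, swung back over and lowered the rod until it touched the bench at about 4 N, then released it. It stands in front of the crate, about 0.35 m from the guard, and the arm is well clear.

**Last checks:** Both camera views show the ring flat between the rails beside the stop and the rod upright. The tube rack, weight and label roll look unmoved. No check failed. The camera and the arm's own reading of the hook tip differed by about 3 mm under the guard, which the clearance in the ring's hole covered.

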